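Lock the stop screw of a honing stand with two spanners

TASK

The stop screw on the whetstone stand is set to the right height, but its small upper jam nut is still loose. Put the red spanner on the big brass lower nut with its handle against the brass brace post so that the nut keeps its setting, then with the blue spanner tighten the jam nut clockwise (seen from above) until it locks against the lower nut. Finish by laying the blue spanner flat on the bench, and leave the red one on its nut for checking; do all this without shifting the jar, the knife or the tin.

Things in the scene. Friction and masses are not known exactly. Their poses are not given: they have to be found in the camera images.
- stand: honing stand fixed on the bench; origin on the bench under the stop screw's axis, z up. Pale board 22 high (x -60 to 130, y -125 to 110; tongue x -30 to 30 up to y 200). Grey whetstone on it, x 57 to 119, y -101 to 87, top at 50. At the origin an iron boss, radius 32, top at 50, bears the vertical stop screw (radius 8, tip at height 104) with both nuts
- post_c (a point): middle, at height 63, of the upright brass brace post, radius 6, top at 76, at x 17.5, y 175 of the stand, on an iron brace block (x -24 to 32, y 158 to 192, top at 50). The red spanner, on the lower nut with its handle along the stand's +y, rests on boss and block, underside at height 50, on the post's -x side with 2.5 gap; the post stops it turning clockwise
- lower_c (a point): centre of the lower nut: brass hexagon 30 across flats, height 50 to 64; flats square to its x axis and every 60 degrees on. Not fixed: it turns in the stand with less friction (0.06 N m) than between it and the jam nut (0.16 N m), so unless held it goes round with the jam nut
- lower_nut (a joint): turn of the lower nut in the stand, rad, clockwise from above positive; starts at 0 (its x axis along the stand's x): the setting to keep. Play in the red spanner lets it turn about 0.2, which is harmless
- jam_c (a point): centre of the jam nut: steel hexagon 24 across flats, height 65 to 81, above the lower nut on the same axis; flats square to its x axis and every 60 degrees on, so a spanner slides on sideways with its handle at 30, 90, 150.. degrees from that axis
- jam_nut (a joint): turn of the jam nut relative to the lower nut, rad, clockwise from above positive; starts loose at 0.35 to 0.75, hard stop when locked at 1.2, tight from 1.05. When locked the yellow stripe on its top points to the yellow stripe on the boss
- holder_grip (a point): red open-ended spanner lying flat. Point on its red handle (18 wide, 18 tall), 9 above the flat underside, near the balance point: grasp across the width here. x from handle to jaw, z up. Jaw centre 95 ahead, tail 105 behind; thick handle ends 45 ahead, neck and jaw 10 thick from the underside. Mass about 180 g; fits the lower nut
- holder_jaw (a point): centre of the red spanner's jaw slot, 5 above its underside; on the nut's axis when fitted; axes as the spanner's. Slot 32 wide, parallel faces along x, flared mouth at +x; jaw 48 wide outside, prongs reach 19 past this point, slot bottom 18.5 behind it. Passes down over the jam nut too
- driver_grip (a point): blue open-ended spanner lying flat. Point on its blue handle (18 wide, 18 tall), 9 above the flat underside, near the balance point: grasp across the width here. x from handle to jaw, z up. Jaw centre 85 ahead, tail 80 behind; thick handle ends 35 ahead, neck and jaw 10 thick from the underside. Mass about 140 g; fits the jam nut
- driver_jaw (a point): centre of the blue spanner's jaw slot, 5 above its underside; on the nut's axis when fitted; axes as the spanner's. Slot 26 wide, parallel faces along x, flared mouth at +x; jaw 42 wide outside, prongs reach 17 past this point, slot bottom 15.5 behind it. On the jam nut its underside is kept at height 66 to 69 by the hand; play about 0.15 rad
- jar_c (a point): bystander: amber glass jar, radius 22, 90 tall, on the robot's side of the stand; centre half-way up
- knife_c (a point): bystander: knife with a dark wooden handle, lying on the bench; 183 long along its x (from 95 behind to 88 ahead), 22 wide, 18 high; point by the ferrule, 9 up
- tin_c (a point): bystander: green tin, radius 26, 60 tall, beyond the stand; centre half-way up
Not all that is in view belongs to the job. What is shaped like the part that bears holder_grip but turquoise is not meant. Leave any purple look-alike of the part that bears driver_grip alone.

How it is judged (in metres and radians):
On the way, in this order (a step that is already met when the one before it is completed fails the run):
1. the red spanner is fitted on the lower nut with its handle at the brace post (jaw centre within 7 mm of the nut's axis, lying on the boss) (horizontal distance between holder_jaw and lower_c below 0.007 m and z of holder_jaw in the frame of stand between 0.05 and 0.062 m and y of holder_grip in the frame of stand above 0.08 m and angle between holder_grip's own z axis and vertical below 0.1 rad), for 0.3 s.
2. with the red spanner still on the lower nut and the blue spanner on the jam nut (jaw within 8 mm of the axis), the jam nut has been turned tight (joint above 1.05) (horizontal distance between holder_jaw and lower_c below 0.007 m and z of holder_jaw in the frame of stand between 0.05 and 0.062 m and y of holder_grip in the frame of stand above 0.08 m and horizontal distance between driver_jaw and jam_c below 0.008 m and value of joint jam_nut above 1.05 rad and value of joint lower_nut between -0.4 and 0.4 rad), for 0.1 s.
At the end, for the whole second after the job is handed in: The jam nut is tight (joint above 1.05), the lower nut is within 0.4 rad of its first angle, the red spanner is still on it (jaw centre within 7 mm of the axis, on the boss, handle at the post), and the blue spanner lies flat on the bench off the stand (grip point below 18 mm, tilt under 0.1 rad) (value of joint jam_nut above 1.05 rad and value of joint lower_nut between -0.4 and 0.4 rad and horizontal distance between holder_jaw and lower_c below 0.007 m and z of holder_jaw in the frame of stand between 0.05 and 0.062 m and y of holder_grip in the frame of stand above 0.08 m and height (world z) of driver_grip between 0 and 0.018 m and angle between driver_grip's own z axis and vertical below 0.1 rad); the robot touches nothing.
It fails at once if the jar is shifted by more than 25 mm or knocked over (distance of jar_c from where it was at the start of the episode above 0.025 m or angle between jar_c's own z axis and vertical above 0.6 rad).
It fails at once if the knife is shifted by more than 25 mm or knocked over (distance of knife_c from where it was at the start of the episode above 0.025 m or angle between knife_c's own z axis and vertical above 0.6 rad).
It fails at once if the tin is shifted by more than 25 mm or knocked over (distance of tin_c from where it was at the start of the episode above 0.025 m or angle between tin_c's own z axis and vertical above 0.6 rad).
It fails at once if the lower nut is turned far from its setting (more than 0.7 rad) (value of joint lower_nut above 0.7 rad or value of joint lower_nut below -0.7 rad).
It also fails if it takes over 72 s, if anything falls off the work surface, if the arm or the gripper's body presses on something with over 40 N, if the wrist force passes 120 N, or if a joint passes its speed limit or range.

ROBOT

A 6-joint arm with a two-finger parallel gripper is mounted at the origin on the work surface. World frame = base frame: x ahead of the robot, y to its left, z up, the work surface at z = 0. Lengths are in mm, angles in rad, forces in N, time in s.
With the tool pointing down it reaches from about 350 to 875 mm from the base axis. Payload 4.2 kg.
Tool frame: the origin (TCP) lies at the very end of the fingers, on their centre line; the grasp point (between the pads) lies arm.grip_depth behind it (arm.grip_depth is the distance from the TCP to the grasp point, in mm); x points along the fingers, y is the direction in which the jaws open and shut, and the axes are right-handed (so a half turn about x gives the same grasp; the last joint's range is limited). The gripper opens to 85 mm and grips with 20 to 120 N. Pads are 22 mm wide; open, the fingers measure 114 mm over their backs; the gripper's body (76 mm by 85 mm) begins 54 mm behind the grasp point. The pads swing forward as they close: fully open they stand 13 mm farther back than shut.
Start: joints at [0.259, 0.385, 0.008, 0, -1.194, -0.259], TCP at [624.979, 0.025, 202.012] pointing down, gripper open.
Joint ranges: [-3.14, 3.14], [-1.21, 2.06], [-1.07, 1.41], [-3.16, 2.05], [-2.99, -0.16], [-3.1, 3.1]. Speed limits (rad/s): [2.79, 2.79, 3.14, 3.14, 3.14, 3.14].

INTERFACE

Orientations are given as a unit quaternion [x, y, z, w].
In Python, from bench import arm, get_image, models gives the robot as it stands.
- The arm moves only by the tool arm_command, never from a script. Its argument "rows" is a list of rows, each an object of numbers: "dx", "dy", "dz": the shift along the tool's x, y, z in m; "wx", "wy", "wz": the turn, a rotation vector about the tool's x, y, z in degrees; "gripper": the closure, from -1 (fully open) to 1 (shut). A call has exactly 8 rows; each row is the pose to reach, as a shift and turn from the pose measured when the call began, along the tool's axes at that moment; what a row does not reach only later rows make up. A row lasts 1/10 s, in which the tool goes at most 50 mm and 8.59 degrees, less where a joint would pass 70% of its speed; a pose out of reach is approached as far as the arm can. A call with a gripper value outside its range is refused whole. The fingers move at their own pace and stop on an object; the grip force is fixed at half the most. Time passes only in rows, so rows that repeat a pose let the fingers close, or fill a call up. It gives the time, the measured TCP pose, the force and the opening at its end, in the units of the state.
- arm.read_state(): the state, without advancing time (a new reading comes with each control period).
- get_image(name): name is "scene" or "side" or "wrist"; returns a dict with "img" (420x560x3 uint8, red, green, blue), "K" (3x3 intrinsics, pixels), "rvec" (rotation vector, rad) and "tvec" (3), from world to camera coordinates, as OpenCV has them; the wrist camera has in their place "T_tool_cam" (4x4, takes a point from camera to tool coordinates, whose origin is the TCP and whose axes are the tool frame's). Camera axes: x right, y down, z forward; pixel columns grow to the right and rows downward; lengths in mm; the calibration is good to about 2 mm. A picture is of the moment at which its call begins: read the wrist's pose just before it. There is no depth.
- arm.job_done(): hands the job in, once; it reports no verdict.
Trained networks look in the newest picture that a camera, given by its name, has taken for a name from the list of things; names that differ only in an ending like _2 or _b are one class to them, and where a whole thing is asked for, a point or a joint stands for the part that bears it (a point fixed in the world has none). Each returns a list of dicts, best first, with "conf" (0 to 1); they miss things now and then, are a little off and sometimes report something else, mostly with a low value. They report only what shows in the picture. A call takes as long as a camera call. They do not tell look-alikes from the thing itself.
- models.cut_out(camera, query): "mask" (420x560 bool, what is visible of it) and "extent" ([left, top, right, bottom] in pixels, round what is visible of it).
The state is a dict: "clock": time; "joints": joint angles; "joint_vel": joint speeds; "joint_efforts": joint torques, N m; "position": TCP position; "ee_rot": TCP orientation; "contact_force": force on the tool from outside, world axes, zero at the start; "wrist_torque": the same for the moment, N m; "gripper_width": finger opening in mm.
Only numpy, scipy, OpenCV 4.12 (cv2) and the standard library are available. Lean on these libraries where they do the work, as an engineer would, in place of code of your own. Each camera call takes 0.05 s, during which the arm holds its last target.

## Working session

There is one attempt and no reset: what is moved stays moved. The work goes in short steps, Python scripts to look and compute and a tool call to move; the robot and the scene stay as the last step left them, time stands still between calls to the robot, and variables do not carry over. Pictures are saved under pics/ and viewed, and the job is handed in when it is done.

Besides the shell and the picture viewer there is one more tool, called after "Request:" as name(argument=value, ...) on one line, values as JSON. arm_command: Moves the arm, as the interface text tells. Its arguments: {"type":"object","properties":{"rows":{"type":"array"}},"required":["rows"]}

```bash
ls; mkdir -p pics; python3 - <<'E'
from bench import arm,get_image,models
import cv2,numpy as np
s=arm.read_state();print(s, arm.grip_depth)
for n in ["scene","side","wrist"]:
    d=get_image(n);cv2.imwrite(f"pics/{n}0.png",d["img"][:,:,::-1])
    print(n,d["K"].tolist(),d.get("rvec"),d.get("tvec"),d.get("T_tool_cam"))
E
```

```text
pics
{'clock': 0.0, 'joints': array([ 2.58609835e-01,  3.85553138e-01,  6.63340115e-03, -4.99843183e-04,
       -1.19399490e+00, -2.58626572e-01]), 'joint_vel': array([ 2.15180229e-05,  1.26506819e-03,  7.94195651e-04,  1.53922861e-03,
       -3.26519854e-05, -5.66150625e-04]), 'joint_efforts': array([-9.55001960e-04, -3.92286408e+01,  1.88399577e+01,  4.18616563e+00,
       -4.72148502e-03,  8.27910434e-07]), 'position': array([6.24356239e+02, 2.36958035e-02, 2.00926552e+02]), 'ee_rot': array([-0.4994309 ,  0.50061481,  0.50046793,  0.49948517]), 'contact_force': array([ 0.21048342, -0.76190624,  0.56921162]), 'wrist_torque': array([-0.00028159, -0.06171265,  0.02907492]), 'gripper_width': 85.29549971297807} 18.700000000000003
scene [[434.2286426823754, 0.0, 280.73154266316857], [0.0, 434.2286426823754, 209.6751291487531], [0.0, 0.0, 1.0]] [ 1.61417321  1.72515426 -0.83801216] [ -23.33855349 -279.52908411 1648.60215029] None
side [[387.4627138950629, 0.0, 282.6043563965606], [0.0, 387.4627138950629, 211.52025757956454], [0.0, 0.0, 1.0]] [ 2.16434521 -0.42158198  0.19386036] [-480.28698858  217.65522355 1141.63667314] None
wrist [[330.744238157234, 0.0, 278.65013105295895], [0.0, 330.744238157234, 212.5148405964001], [0.0, 0.0, 1.0]] None None [[-6.10942306e-04 -3.05837287e-01  9.52083600e-01 -1.72032302e+02]
 [ 9.99999420e-01 -1.03144542e-03  3.10358758e-04 -1.23997103e-01]
 [ 8.87102984e-04  9.52083237e-01  3.05837740e-01 -7.91747171e+01]
 [ 0.00000000e+00  0.00000000e+00  0.00000000e+00  1.00000000e+00]]
```

View pics/scene0.png

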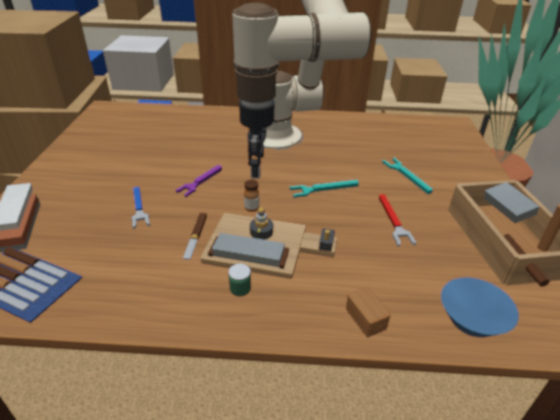

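View pics/side0.png

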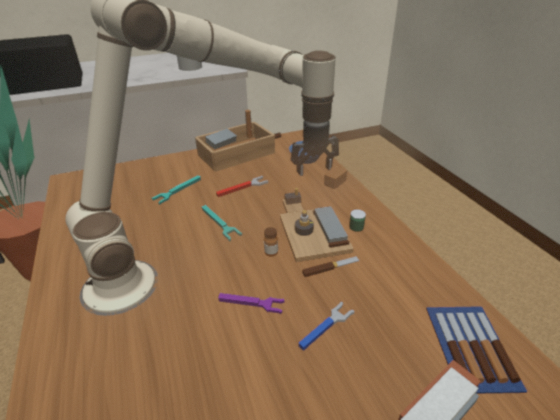

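View pics/wrist0.png

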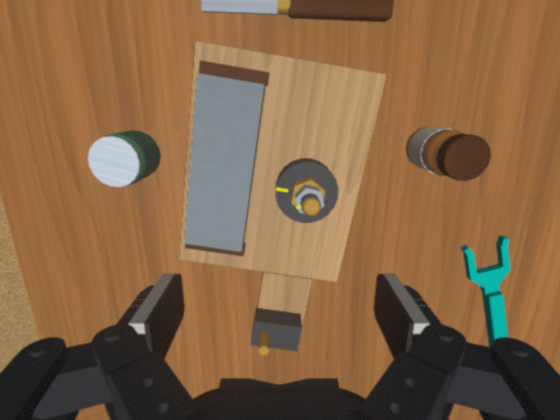

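```bash
cat > h.py <<'E'
from bench import arm,get_image,models
import cv2,numpy as np
from scipy.spatial.transform import Rotation as R
from scipy.optimize import least_squares
def toolT():
    s=arm.read_state();T=np.eye(4);T[:3,:3]=R.from_quat(s["ee_rot"]).as_matrix();T[:3,3]=s["position"];return T
class Cam:
    def __init__(c,name,save=None):
        c.name=name
        T=toolT() if name=="wrist" else None
        d=get_image(name);c.img=d["img"];c.K=np.array(d["K"])
        if T is not None: c.T=T@np.array(d["T_tool_cam"])
        else:
            M=np.eye(4);M[:3,:3]=R.from_rotvec(np.ravel(d["rvec"])).as_matrix();M[:3,3]=np.ravel(d["tvec"]);c.T=np.linalg.inv(M)
        if save: cv2.imwrite(save,c.img[:,:,::-1])
    def proj(c,P):
        P=np.atleast_2d(P).astype(float);q=(P-c.T[:3,3])@c.T[:3,:3];u=q@c.K.T;return u[:,:2]/u[:,2:]
    def plane(c,uv,h):
        uv=np.atleast_2d(uv).astype(float);r=np.c_[uv,np.ones(len(uv))]@np.linalg.inv(c.K).T@c.T[:3,:3].T
        o=c.T[:3,3];t=(h-o[2])/r[:,2];return o+t[:,None]*r
def se2(x,y,th,P):
    P=np.atleast_2d(P).astype(float);c,s=np.cos(th),np.sin(th);return np.c_[x+c*P[:,0]-s*P[:,1],y+s*P[:,0]+c*P[:,1],P[:,2]]
E
python3 - <<'E'
from h import *
w=Cam("wrist")
M=[[-60,-125,22],[130,-125,22],[130,110,22],[-60,110,22],[0,0,104]]
px=np.array([[385,73],[200,42],[180,258],[337,281],[311,206.]])
print(w.plane(px[:4],22))
f=lambda p:(w.proj(se2(*p,M))-px).ravel()
r=least_squares(f,[600,-50,0]);print(r.x,r.fun)
print(w.plane([[306,190]],50), w.plane([[311,206]],104))
for cn in ["wrist","scene","side"]:
    c=w if cn=="wrist" else Cam(cn)
    for q in ["holder_grip","driver_grip","jar_c","knife_c","tin_c","stand","lower_c","jam_c"]:
        for m in models.cut_out(cn,q):
            ys,xs=np.nonzero(m["mask"]);u=np.array([[xs.mean(),ys.mean()]])
            print(cn,q,round(m["conf"],2),len(xs),np.round(u[0]),np.round(m["extent"]),c.plane(u,9)[0].round(),c.img[ys,xs].mean(0).round())
E
```

```text
[[ 519.55025436 -110.21924096   22.        ]
 [ 699.28571927 -137.79346779   22.        ]
 [ 739.31726232   89.1316179    22.        ]
 [ 554.57628515  119.72942835   22.        ]]
[ 5.95294417e+02  3.51510693e+00 -1.60295408e-01] [ 3.50419984 -0.09833793 -4.82486415 -3.29888949 -1.42427224  1.73591818
  0.71170369  1.44772584  1.81485215  2.22528474]
[[596.78713929   0.93074263  50.        ]] [[596.89744736   1.53453373 104.        ]]
wrist holder_grip 0.65 2365 [491. 287.] [462. 236. 510. 345.] [359. 136.   9.] [ 21. 141. 131.]
wrist holder_grip 0.26 324 [307. 195.] [297. 186. 322. 215.] [592.  17.   9.] [146. 146. 136.]
wrist jar_c 0.73 3493 [448. 153.] [407. 128. 491. 182.] [439. -31.   9.] [89. 64. 47.]
wrist knife_c 0.93 3393 [307.   9.] [203.   1. 396.  22.] [ 596. -169.    9.] [111.  93.  80.]
wrist tin_c 0.86 3133 [124. 158.] [ 87. 131. 163. 186.] [794. -26.   9.] [145. 155. 157.]
wrist tin_c 0.23 3385 [448. 153.] [409. 130. 493. 183.] [438. -31.   9.] [88. 64. 46.]
wrist stand 0.86 41997 [275. 174.] [180.  39. 388. 356.] [628.  -8.   9.] [155. 135. 110.]
wrist jam_c 0.89 33
[... 1574 characters left out ...]
0.17 223 [241. 186.] [219. 177. 266. 199.] [485. 371.   9.] [145.  83.  71.]
side jar_c 0.72 402 [271. 242.] [264. 229. 282. 258.] [476.   5.   9.] [116.  90.  68.]
side knife_c 0.63 334 [326. 267.] [301. 256. 356. 276.] [ 592. -170.    9.] [109.  89.  73.]
side tin_c 0.57 298 [357. 220.] [349. 209. 362. 231.] [796.  -3.   9.] [105. 111.  99.]
side stand 0.57 3028 [312. 230.] [281. 192. 351. 261.] [628.   6.   9.] [140. 122. 100.]
side lower_c 0.66 388 [270. 242.] [263. 228. 278. 257.] [475.   5.   9.] [115.  90.  68.]
side lower_c 0.64 83 [304. 221.] [299. 218. 307. 227.] [622.  64.   9.] [123. 106.  82.]
side jam_c 0.35 42 [304. 219.] [298. 216. 308. 226.] [627.  75.   9.] [127. 116. 101.]
```

```bash
cat >> h.py <<'E'
def colmask(img,kind):
    hsv=cv2.cvtColor(np.ascontiguousarray(img),cv2.COLOR_RGB2HSV);H,S,V=[hsv[...,i].astype(int) for i in range(3)]
    if kind=="red": m=((H<6)|(H>174))&(S>190)&(V>90)
    if kind=="blue": m=(H>105)&(H<122)&(S>150)&(V>80)
    return m.astype(np.uint8)
def biggest(m,box=None):
    n,l,st,ce=cv2.connectedComponentsWithStats(m);o=np.argsort(-st[1:,4])[:4]+1
    return [(st[i].tolist(),ce[i].round(1).tolist(),(l==i)) for i in o]
def goto(P,yaw_extra=None,target_R=None):
    """tool-frame shift (m) and rotvec (deg) to reach TCP P with rotation target_R"""
    T=toolT();d=T[:3,:3].T@(np.array(P,float)-T[:3,3])/1000
    w=np.degrees(R.from_matrix(T[:3,:3].T@target_R).as_rotvec()) if target_R is not None else None
    return d.round(4),None if w is None else w.round(2)
def Rdown(yaw):
    """tool pointing down; tool z axis at world yaw (tool z=+y at yaw=pi/2)"""
    z=np.array([np.cos(yaw),np.sin(yaw),0]);x=np.array([0,0,-1.]);return np.c_[x,np.cross(z,x),z]
E
python3 - <<'E'
from h import *
for n in ["scene","side"]:
    c=Cam(n)
    for k in ["red","blue"]:
        for st,ce,m in biggest(colmask(c.img,k))[:3]: 
            ys,xs=np.nonzero(m);P=c.plane(np.c_[xs,ys],12)[:,:2];mu=P.mean(0);u,s,v=np.linalg.svd(P-mu,full_matrices=False)
            print(n,k,st,ce,mu.round(),np.degrees(np.arctan2(v[0,1],v[0,0])).round(1),((P-mu)@v[0]).min().round(),((P-mu)@v[0]).max().round())
E
```

```text
scene red [380, 195, 20, 31, 191] [389.1, 210.3] [452. 366.] 10.5 -77.0 69.0
scene blue [89, 51, 13, 11, 92] [94.2, 54.6] [ -816. -1024.] 19.4 -69.0 106.0
scene blue [135, 188, 6, 21, 85] [137.4, 198.3] [ 455. -378.] 21.8 -56.0 52.0
scene blue [147, 101, 5, 1, 5] [149.0, 101.0] [-245. -555.] 95.9 -8.0 8.0
side blue [300, 319, 33, 28, 206] [315.8, 332.5] [ 459. -376.] -158.3 -57.0 52.0
```

```bash
python3 - <<'E'
from h import *
print(goto([490,374,150],target_R=Rdown(0.19+np.pi)))
E
```

```text
(array([0.052, 0.135, 0.374]), array([-100.89,    0.  ,   -0.  ]))
```

Request:
arm_command(rows=[{"dx": 0.006,"dy": 0.017,"dz": 0.045,"wx": -8,"wy": 0,"wz": 0,"gripper": -1},{"dx": 0.013,"dy": 0.034,"dz": 0.09,"wx": -16,"wy": 0,"wz": 0,"gripper": -1},{"dx": 0.02,"dy": 0.05,"dz": 0.135,"wx": -24,"wy": 0,"wz": 0,"gripper": -1},{"dx": 0.026,"dy": 0.068,"dz": 0.18,"wx": -32,"wy": 0,"wz": 0,"gripper": -1},{"dx": 0.033,"dy": 0.085,"dz": 0.225,"wx": -40,"wy": 0,"wz": 0,"gripper": -1},{"dx": 0.04,"dy": 0.1,"dz": 0.27,"wx": -48,"wy": 0,"wz": 0,"gripper": -1},{"dx": 0.046,"dy": 0.118,"dz": 0.315,"wx": -56,"wy": 0,"wz": 0,"gripper": -1},{"dx": 0.052,"dy": 0.135,"dz": 0.36,"wx": -64,"wy": 0,"wz": 0,"gripper": -1}])

```text
clock: 2.4
position: [489.0, 361.8, 150.0]
ee_rot: [0.69, -0.157, -0.689, -0.157]
contact_force: [1.0, 1.0, 0.5]
gripper_width: 85.2
```

```bash
python3 - <<'E'
from h import *
print(arm.read_state()["joints"],goto([490,374,150],target_R=Rdown(0.19+np.pi)))
E
```

```text
[ 9.02875975e-01  3.96215641e-01 -1.10608386e-01  1.42721510e-04
 -1.06358770e+00  2.20022386e-01] (array([ 0.    , -0.0114,  0.0044]), array([-3.654e+01, -2.000e-02,  2.000e-02]))
```

Request:
arm_command(rows=[{"dx": 0,"dy": -0.003,"dz": 0.001,"wx": -8,"wy": 0,"wz": 0,"gripper": -1},{"dx": 0,"dy": -0.006,"dz": 0.002,"wx": -16,"wy": 0,"wz": 0,"gripper": -1},{"dx": 0,"dy": -0.009,"dz": 0.003,"wx": -24,"wy": 0,"wz": 0,"gripper": -1},{"dx": 0,"dy": -0.011,"dz": 0.004,"wx": -32,"wy": 0,"wz": 0,"gripper": -1},{"dx": 0,"dy": -0.011,"dz": 0.004,"wx": -36.5,"wy": 0,"wz": 0,"gripper": -1},{"dx": 0,"dy": -0.011,"dz": 0.004,"wx": -36.5,"wy": 0,"wz": 0,"gripper": -1},{"dx": 0,"dy": -0.011,"dz": 0.004,"wx": -36.5,"wy": 0,"wz": 0,"gripper": -1},{"dx": 0,"dy": -0.011,"dz": 0.004,"wx": -36.5,"wy": 0,"wz": 0,"gripper": -1}])

```text
clock: 3.2
position: [490.2, 373.4, 150.0]
ee_rot: [0.704, 0.066, -0.704, 0.066]
contact_force: [0.1, -0.0, 0.8]
gripper_width: 85.3
```

```bash
python3 - <<'E'
from h import *
w=Cam("wrist","pics/w1.png")
for q in ["holder_grip"]:
    for m in models.cut_out("wrist",q): print(m["conf"],m["extent"],m["mask"].sum())
st,ce,m=biggest(colmask(w.img,"red"))[0]
print(st,ce)
ys,xs=np.nonzero(m);P=w.plane(np.c_[xs,ys],18)[:,:2];print(cv2.minAreaRect(P.astype(np.float32)))
E
```

```text
0.96 [245.9, 70.7, 308.4, 292.9] 4709
0.96 [324.0, 311.7, 520.5, 360.0] 2468
0.8 [120.9, 292.7, 192.3, 397.4] 430
[269, 154, 19, 142, 2457] [278.1, 222.5]
((453.8775329589844, 366.2245788574219), (147.2998046875, 17.124265670776367), 10.869857788085938)
```

View pics/w1.png

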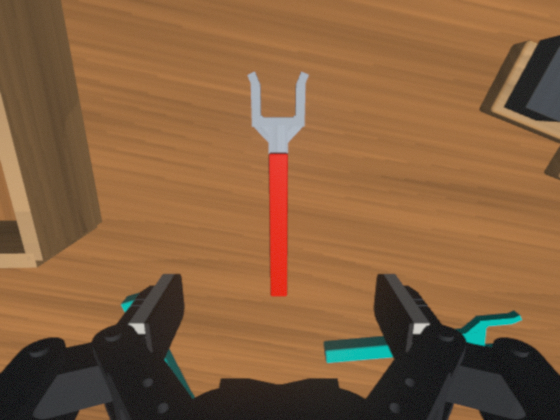

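```bash
python3 - <<'E'
from h import *
w=Cam("wrist")
p=w.plane([[278.3,73]],10)[0]
print(p, p-114*np.array([np.cos(.19),np.sin(.19),0]))
print(w.proj([[483.4,371.9,18]]))
print(goto([483.0,371.8,3],target_R=Rdown(0.19+np.pi)))
E
```

```text
[594.23678264 392.68854776  10.        ] [482.28829984 371.15863374  10.        ]
[[278.07973356 199.95369878]]
(array([0.1471, 0.0002, 0.0074]), array([-0.08, -0.02,  0.01]))
```

Request:
arm_command(rows=[{"dx": 0.04,"dy": 0,"dz": 0.0075,"gripper": -0.3},{"dx": 0.08,"dy": 0,"dz": 0.0075,"gripper": -0.3},{"dx": 0.115,"dy": 0,"dz": 0.0075,"gripper": -0.3},{"dx": 0.135,"dy": 0,"dz": 0.0075,"gripper": -0.3},{"dx": 0.145,"dy": 0,"dz": 0.0075,"gripper": -0.3},{"dx": 0.147,"dy": 0,"dz": 0.0075,"gripper": -0.3},{"dx": 0.147,"dy": 0,"dz": 0.0075,"gripper": -0.3},{"dx": 0.147,"dy": 0,"dz": 0.0075,"gripper": -0.3}])

```text
validation failed for argument at $.ro...
```

Request:
arm_command(rows=[{"dx": 0,"gripper": 1},{"dx": 0,"gripper": 1},{"dx": 0,"gripper": 1},{"dx": 0,"gripper": 1},{"dx": 0,"gripper": 1},{"dx": 0,"gripper": 1},{"dx": 0,"gripper": 1},{"dx": 0,"gripper": 1}])

```text
validation failed for argument at $.ro...
```

All keys appear to be required.

Request:
arm_command(rows=[{"dx": 0.04,"dy": 0,"dz": 0.0075,"wx": 0,"wy": 0,"wz": 0,"gripper": -0.3},{"dx": 0.08,"dy": 0,"dz": 0.0075,"wx": 0,"wy": 0,"wz": 0,"gripper": -0.3},{"dx": 0.115,"dy": 0,"dz": 0.0075,"wx": 0,"wy": 0,"wz": 0,"gripper": -0.3},{"dx": 0.135,"dy": 0,"dz": 0.0075,"wx": 0,"wy": 0,"wz": 0,"gripper": -0.3},{"dx": 0.145,"dy": 0,"dz": 0.0075,"wx": 0,"wy": 0,"wz": 0,"gripper": -0.3},{"dx": 0.147,"dy": 0,"dz": 0.0075,"wx": 0,"wy": 0,"wz": 0,"gripper": -0.3},{"dx": 0.147,"dy": 0,"dz": 0.0075,"wx": 0,"wy": 0,"wz": 0,"gripper": -0.3},{"dx": 0.147,"dy": 0,"dz": 0.0075,"wx": 0,"wy": 0,"wz": 0,"gripper": -0.3}])

```text
clock: 4.15
position: [483.7, 372.9, 4.6]
ee_rot: [0.705, 0.067, -0.703, 0.066]
contact_force: [-0.0, 0.9, 0.7]
gripper_width: 55.7
```

```bash
python3 - <<'E'
from h import *
print({k:v.round(2) for k,v in arm.read_state().items() if k in("position","contact_force")},arm.read_state()["gripper_width"])
w=Cam("wrist","pics/w2.png")
E
```

```text
{'position': array([483.73, 372.92,   4.56]), 'contact_force': array([-0.02,  0.9 ,  0.65])} 55.73183591118159
```

View pics/w2.png

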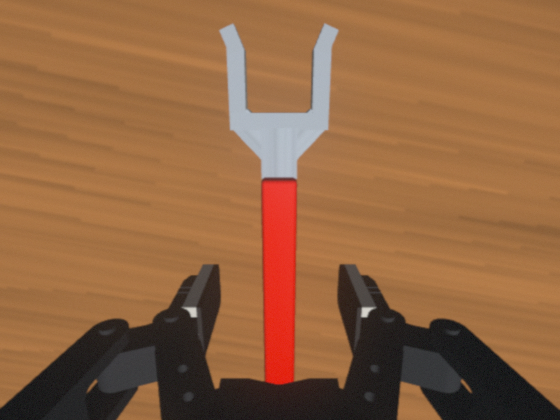

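Request:
arm_command(rows=[{"dx": 0.001,"dy": 0,"dz": 0,"wx": 0,"wy": 0,"wz": 0,"gripper": 1},{"dx": 0.001,"dy": 0,"dz": 0,"wx": 0,"wy": 0,"wz": 0,"gripper": 1},{"dx": 0.001,"dy": 0,"dz": 0,"wx": 0,"wy": 0,"wz": 0,"gripper": 1},{"dx": 0.001,"dy": 0,"dz": 0,"wx": 0,"wy": 0,"wz": 0,"gripper": 1},{"dx": 0.001,"dy": 0,"dz": 0,"wx": 0,"wy": 0,"wz": 0,"gripper": 1},{"dx": 0.001,"dy": 0,"dz": 0,"wx": 0,"wy": 0,"wz": 0,"gripper": 1},{"dx": 0.001,"dy": 0,"dz": 0,"wx": 0,"wy": 0,"wz": 0,"gripper": 1},{"dx": 0.001,"dy": 0,"dz": 0,"wx": 0,"wy": 0,"wz": 0,"gripper": 1}])

```text
clock: 5.0
position: [483.6, 372.9, 3.5]
ee_rot: [0.705, 0.067, -0.703, 0.066]
contact_force: [0.4, 0.5, 0.1]
gripper_width: 0.1
```

```bash
python3 - <<'E'
from h import *
s=arm.read_state();print(s["position"],s["contact_force"],s["gripper_width"],s["joints"])
T=toolT();print(T.round(4))
w=Cam("wrist","pics/w3.png")
st,ce,m=biggest(colmask(w.img,"red"))[0];print(st,ce)
# stand pose guess -> view pose
x,y,th=596.5,2,-0.16
g=se2(x,y,th,[[0,150,180]])[0]
print(g, goto([g[0],g[1],190],target_R=Rdown(np.pi/2+th)))
E
```

```text
[483.62690756 372.87202037   3.52905215] [0.40443975 0.52628996 0.13192765] 0.10786805548231312 [ 9.21733366e-01  5.60961959e-01 -2.59216740e-01  4.62634194e-04
 -7.47299558e-01  8.37464106e-01]
[[ 2.300000e-03  1.876000e-01 -9.822000e-01  4.836269e+02]
 [ 2.500000e-03 -9.822000e-01 -1.876000e-01  3.728720e+02]
 [-1.000000e+00 -2.000000e-03 -2.700000e-03  3.529100e+00]
 [ 0.000000e+00  0.000000e+00  0.000000e+00  1.000000e+00]]
[262, 181, 35, 88, 2680] [278.9, 220.3]
[620.39773099 150.08409251 180.        ] (array([-0.1867,  0.2441, -0.0931]), array([1.0998e+02, 1.0000e-02, 2.2000e-01]))
```

View pics/w3.png

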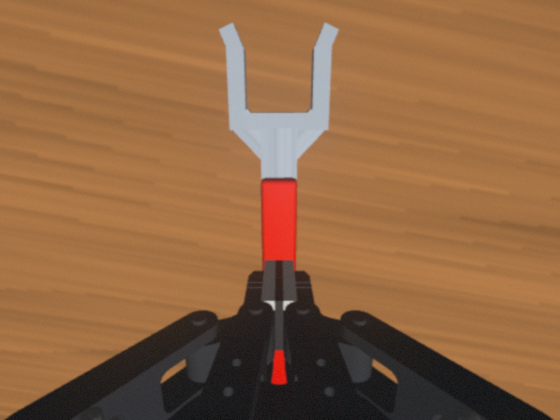

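```bash
python3 - <<'E'
from h import *
c=Cam("side")
u=c.proj([toolT()[:3,3],[483.6,372.9,18]]);print(u)
im=c.img[130:230,180:320];cv2.imwrite("pics/s1.png",cv2.resize(im,None,fx=5,fy=5,interpolation=cv2.INTER_CUBIC)[:,:,::-1])
c=Cam("scene")
u=c.proj([toolT()[:3,3],[483.6,372.9,18]]);print(u)
im=c.img[150:260,330:470];cv2.imwrite("pics/c1.png",cv2.resize(im,None,fx=5,fy=5,interpolation=cv2.INTER_CUBIC)[:,:,::-1])
s=arm.read_state();print(s["position"],s["gripper_width"],s["contact_force"],s["wrist_torque"])
E
```

```text
[[240.93927065 187.39472075]
 [240.64713753 184.34319932]]
[[392.54414518 219.13540996]
 [393.43106425 215.16167965]]
[483.64505524 372.88624156   3.56126988] -0.18660459731435228 [0.17941832 0.33482339 0.08410555] [ 0.00141346  0.00827376 -0.01612212]
```

View pics/s1.png

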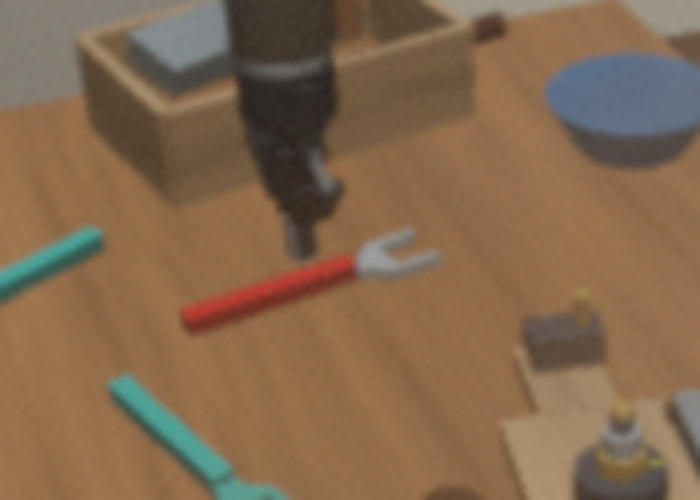

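View pics/c1.png

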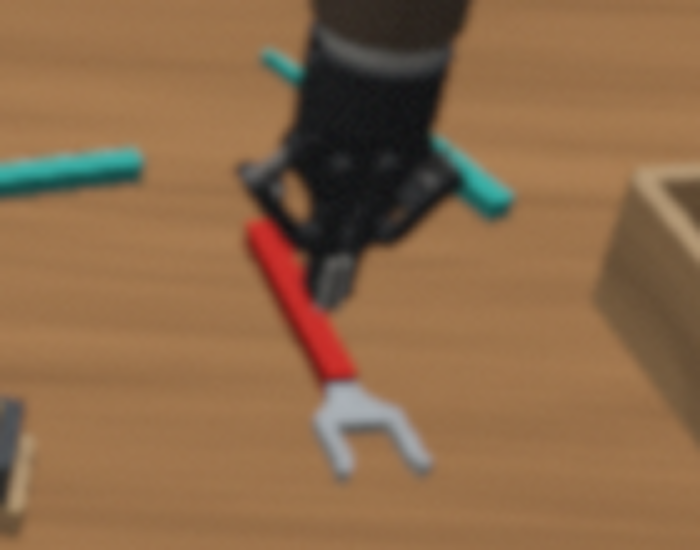

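```bash
python3 - <<'E'
from h import *
w=Cam("wrist")
st,ce,m=biggest(colmask(w.img,"red"))[0]
ys,xs=np.nonzero(m);P=w.plane(np.c_[xs,ys],18)[:,:2];print(cv2.minAreaRect(P.astype(np.float32)))
for z in (10,):
    p=w.plane([[226,29],[332,29],[279.5,181]],z);print(p, np.linalg.norm(p[0]-p[1]))
E
```

```text
((504.00579833984375, 375.95452880859375), (46.332523345947266, 17.24122428894043), 10.547910690307617)
[[588.62149411 416.1196498   10.        ]
 [597.45677126 369.57072534  10.        ]
 [525.08348996 379.642666    10.        ]] 47.38000095073144
```

```bash
python3 - <<'E'
from h import *
a=Cam("side");b=Cam("scene")
f=lambda p:np.r_[(a.proj(p)-[240.6,181.4]).ravel(),(b.proj(p)-[396,211.6]).ravel()]
r=least_squares(f,[483,372,20]);print(r.x,r.fun)
E
```

```text
[484.61486821 377.17549675  30.90365762] [-0.27008218 -0.37721726 -0.19538479  0.26330624]
```

Request:
arm_command(rows=[{"dx": 0,"dy": 0,"dz": 0,"wx": 0,"wy": 0,"wz": 0,"gripper": -0.3},{"dx": 0,"dy": 0,"dz": 0,"wx": 0,"wy": 0,"wz": 0,"gripper": -0.3},{"dx": 0,"dy": 0,"dz": 0,"wx": 0,"wy": 0,"wz": 0,"gripper": -0.3},{"dx": 0,"dy": 0,"dz": 0,"wx": 0,"wy": 0,"wz": 0,"gripper": -0.3},{"dx": 0.004,"dy": 0,"dz": 0,"wx": 0,"wy": 0,"wz": 0,"gripper": -0.3},{"dx": 0.008,"dy": 0,"dz": 0,"wx": 0,"wy": 0,"wz": 0,"gripper": -0.3},{"dx": 0.012,"dy": 0,"dz": 0,"wx": 0,"wy": 0,"wz": 0,"gripper": -0.3},{"dx": 0.012,"dy": 0,"dz": 0,"wx": 0,"wy": 0,"wz": 0,"gripper": -0.3}])

```text
clock: 6.1
position: [483.2, 372.4, -9.4]
ee_rot: [0.704, 0.067, -0.704, 0.066]
contact_force: [-0.1, 0.8, -0.1]
gripper_width: 55.5
```

Request:
arm_command(rows=[{"dx": 0.004,"dy": 0,"dz": 0,"wx": 0,"wy": 0,"wz": 0,"gripper": -0.3},{"dx": 0.008,"dy": 0,"dz": 0,"wx": 0,"wy": 0,"wz": 0,"gripper": -0.3},{"dx": 0.012,"dy": 0,"dz": 0,"wx": 0,"wy": 0,"wz": 0,"gripper": -0.3},{"dx": 0.014,"dy": 0,"dz": 0,"wx": 0,"wy": 0,"wz": 0,"gripper": -0.3},{"dx": 0.014,"dy": 0,"dz": 0,"wx": 0,"wy": 0,"wz": 0,"gripper": -0.3},{"dx": 0.014,"dy": 0,"dz": 0,"wx": 0,"wy": 0,"wz": 0,"gripper": -0.3},{"dx": 0.014,"dy": 0,"dz": 0,"wx": 0,"wy": 0,"wz": 0,"gripper": -0.3},{"dx": 0.014,"dy": 0,"dz": 0,"wx": 0,"wy": 0,"wz": 0,"gripper": -0.3}])

```text
clock: 6.9
position: [483.3, 372.5, -23.2]
ee_rot: [0.705, 0.067, -0.703, 0.066]
contact_force: [0.7, 0.8, 0.2]
gripper_width: 55.5
```

Request:
arm_command(rows=[{"dx": 0,"dy": 0,"dz": 0,"wx": 0,"wy": 0,"wz": 0,"gripper": 1},{"dx": 0,"dy": 0,"dz": 0,"wx": 0,"wy": 0,"wz": 0,"gripper": 1},{"dx": 0,"dy": 0,"dz": 0,"wx": 0,"wy": 0,"wz": 0,"gripper": 1},{"dx": 0,"dy": 0,"dz": 0,"wx": 0,"wy": 0,"wz": 0,"gripper": 1},{"dx": 0,"dy": 0,"dz": 0,"wx": 0,"wy": 0,"wz": 0,"gripper": 1},{"dx": 0,"dy": 0,"dz": 0,"wx": 0,"wy": 0,"wz": 0,"gripper": 1},{"dx": 0,"dy": 0,"dz": 0,"wx": 0,"wy": 0,"wz": 0,"gripper": 1},{"dx": 0,"dy": 0,"dz": 0,"wx": 0,"wy": 0,"wz": 0,"gripper": 1}])

```text
clock: 7.7
position: [483.4, 372.7, -22.9]
ee_rot: [0.705, 0.067, -0.703, 0.066]
contact_force: [-0.7, -1.0, 4.6]
gripper_width: 16.0
```

```bash
python3 - <<'E'
from h import *
w=Cam("wrist","pics/w4.png");c=Cam("side")
im=c.img[130:230,180:320];cv2.imwrite("pics/s2.png",cv2.resize(im,None,fx=5,fy=5,interpolation=cv2.INTER_CUBIC)[:,:,::-1])
E
```

```text
(no output)
```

View pics/w4.png

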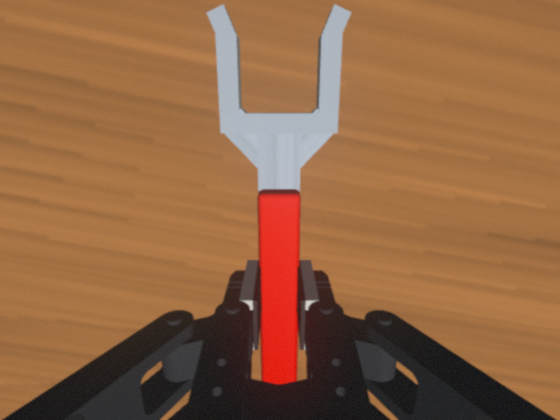

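View pics/s2.png

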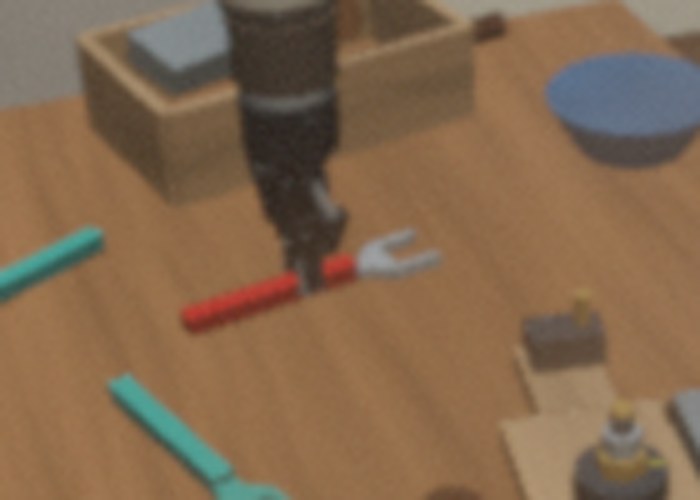

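```bash
python3 - <<'E'
from h import *
x,y,th=596.5,2,-0.16
g=se2(x,y,th,[[-70,110,180]])[0]
print(g, goto([g[0],g[1],200],target_R=Rdown(np.pi/2+th)))
E
```

```text
[544.91909289 121.74727563 180.        ] (array([-0.2232,  0.2577, -0.0137]), array([109.98,   0.  ,   0.17]))
```

Request:
arm_command(rows=[{"dx": -0.02,"dy": 0,"dz": 0,"wx": 0,"wy": 0,"wz": 0,"gripper": 1},{"dx": -0.06,"dy": 0.0,"dz": 0,"wx": 0,"wy": 0,"wz": 0,"gripper": 1},{"dx": -0.1,"dy": 0.03,"dz": 0,"wx": 4,"wy": 0,"wz": 0,"gripper": 1},{"dx": -0.14,"dy": 0.06,"dz": 0,"wx": 12,"wy": 0,"wz": 0,"gripper": 1},{"dx": -0.18,"dy": 0.1,"dz": -0.005,"wx": 20,"wy": 0,"wz": 0,"gripper": 1},{"dx": -0.21,"dy": 0.14,"dz": -0.008,"wx": 28,"wy": 0,"wz": 0,"gripper": 1},{"dx": -0.223,"dy": 0.175,"dz": -0.01,"wx": 36,"wy": 0,"wz": 0,"gripper": 1},{"dx": -0.223,"dy": 0.205,"dz": -0.013,"wx": 44,"wy": 0,"wz": 0,"gripper": 1}])

```text
clock: 8.6
position: [535.6, 171.9, 202.4]
ee_rot: [0.679, -0.202, -0.675, -0.206]
contact_force: [1.0, 0.1, -1.3]
gripper_width: 16.1
```

```bash
python3 - <<'E'
from h import *
x,y,th=596.5,2,-0.16
g=se2(x,y,th,[[-70,110,180]])[0]
print(goto([g[0],g[1],200],target_R=Rdown(np.pi/2+th)),arm.read_state()["joints"],arm.read_state()["gripper_width"])
E
```

```text
(array([ 0.0022,  0.0366, -0.0355]), array([65.6 ,  0.09,  0.44])) [ 5.98485028e-01  2.74469888e-01 -1.53272220e-01 -2.21411890e-04
 -1.13565161e+00  3.86518259e-01] 16.120003656710352
```

Request:
arm_command(rows=[{"dx": 0.001,"dy": 0.005,"dz": -0.005,"wx": 8.5,"wy": 0,"wz": 0,"gripper": 1},{"dx": 0.001,"dy": 0.01,"dz": -0.01,"wx": 17,"wy": 0,"wz": 0,"gripper": 1},{"dx": 0.001,"dy": 0.015,"dz": -0.015,"wx": 25.5,"wy": 0,"wz": 0,"gripper": 1},{"dx": 0.001,"dy": 0.02,"dz": -0.02,"wx": 34,"wy": 0,"wz": 0,"gripper": 1},{"dx": 0.001,"dy": 0.025,"dz": -0.025,"wx": 42.5,"wy": 0,"wz": 0,"gripper": 1},{"dx": 0.001,"dy": 0.03,"dz": -0.03,"wx": 51,"wy": 0,"wz": 0,"gripper": 1},{"dx": 0.002,"dy": 0.0366,"dz": -0.0355,"wx": 59.5,"wy": 0,"wz": 0,"gripper": 1},{"dx": 0.002,"dy": 0.0366,"dz": -0.0355,"wx": 65.6,"wy": 0,"wz": 0,"gripper": 1}])

```text
clock: 9.4
position: [544.1, 120.7, 198.6]
ee_rot: [-0.456, 0.538, 0.457, 0.542]
contact_force: [0.3, 0.4, -1.4]
gripper_width: 16.1
```

```bash
python3 - <<'E'
from h import *
w=Cam("wrist","pics/w5.png");s=arm.read_state();print(s["position"],s["joints"])
E
```

```text
[544.20530339 121.04702165 198.69033945] [ 0.5085936   0.27040721 -0.16793734 -0.00177874 -1.12765009 -0.67632794]
```

View pics/w5.png

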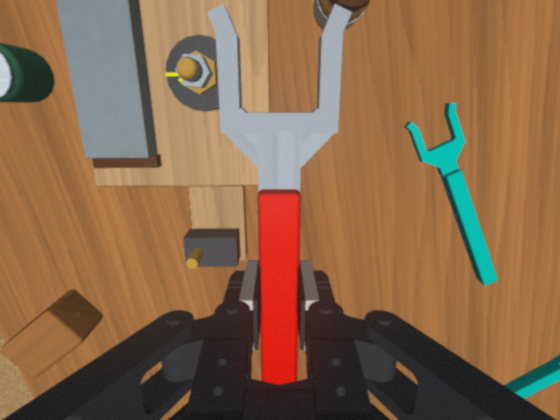

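```bash
python3 - <<'E'
import cv2
im=cv2.imread("pics/w5.png");cv2.imwrite("pics/w5a.png",cv2.resize(im[20:170,80:280],None,fx=4,fy=4,interpolation=cv2.INTER_CUBIC))
cv2.imwrite("pics/w5b.png",cv2.resize(im[150:290,80:280],None,fx=4,fy=4,interpolation=cv2.INTER_CUBIC))
im=cv2.imread("pics/wrist0.png");cv2.imwrite("pics/w0a.png",cv2.resize(im[140:240,250:370],None,fx=6,fy=6,interpolation=cv2.INTER_CUBIC))
E
```

```text
(no output)
```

View pics/w5a.png

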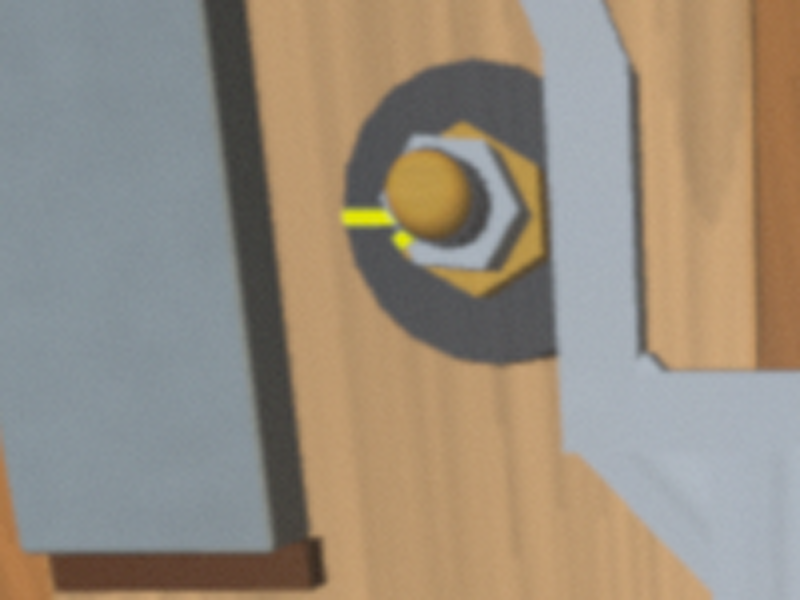

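View pics/w5b.png

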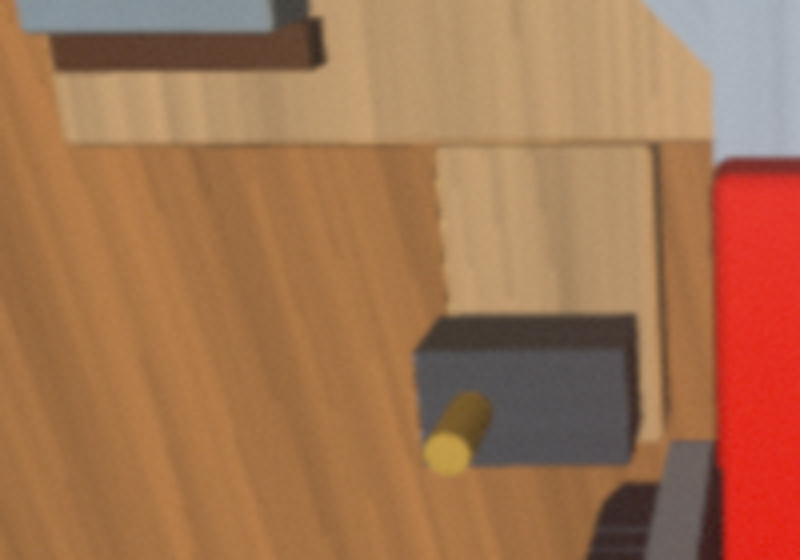

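View pics/w0a.png

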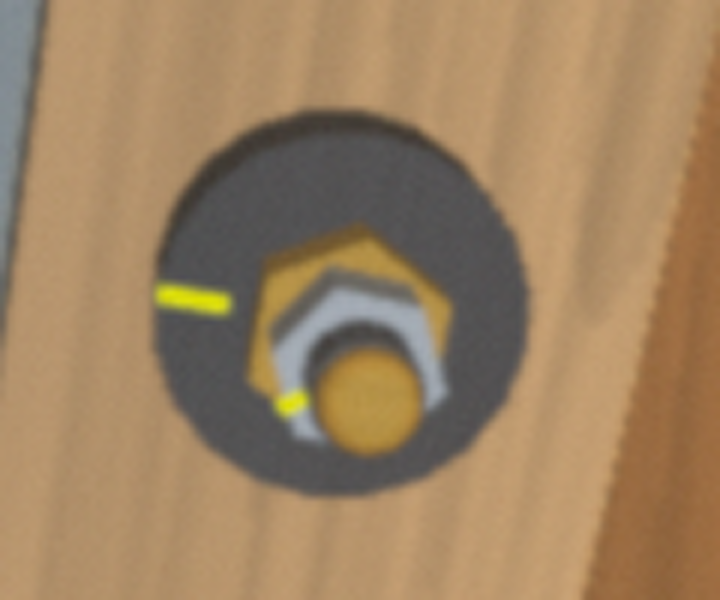

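```bash
cat > stand.py <<'E'
from h import *
def fit(w,M,px,p0=(596.5,2,-.16)):
    f=lambda p:(w.proj(se2(*p,M))-px).ravel()
    r=least_squares(f,p0,loss="soft_l1");return r.x,f(r.x).reshape(-1,2)
def held(w,uv,toolx):
    """pixel-> tool frame point with given tool x (mm)"""
    T=toolT();Tc=np.linalg.inv(T)@w.T
    r=np.c_[np.atleast_2d(uv),np.ones(len(np.atleast_2d(uv)))]@np.linalg.inv(w.K).T@Tc[:3,:3].T
    o=Tc[:3,3];return o+((toolx-o[0])/r[:,0])[:,None]*r
E
python3 - <<'E'
from stand import *
w=Cam("wrist")
M=np.array([[32,158,50],[-24,158,50],[-24,192,50],[17.5,175,76],[30,110,22],[-30,110,22],[130,110,22],[57,87,50],[119,87,50],[-30,200,22],[0,0,104],[0,0,50]])
px=np.array([[183.8,238],[238,237.5],[238,266.3],[192,263.3],[189.3,186.3],[243.8,185.8],[97,185.5],[148.8,157.5],[85,157.5],[245,260],[186.8,68.5],[204.3,72.5]])
p,e=fit(w,M,px);print(p.round(3));print(e.round(1).tolist())
p2,e=fit(w,M[[0,1,2,3,10,11]],px[[0,1,2,3,10,11]]);print(p2.round(3));print(e.round(1).tolist())
print(toolT().round(3))
print(held(w,[[239.5,90],[319.5,90],[239,112],[320,112],[278.5,192],[260,192],[299,192]],-32.9).round(1))
print(held(w,[[260,192],[299.5,192],[262,380],[297,380]],-40.9).round(1))
E
```

```text
[ 5.93036e+02  4.45600e+00 -1.73000e-01]
[[-0.7, -1.3], [-1.3, -0.5], [-0.2, -0.0], [-0.0, -0.5], [-1.0, -0.7], [0.0, 0.1], [-1.2, -0.2], [2.5, 11.7], [2.9, 11.5], [1.1, 1.3], [1.0, -1.8], [-0.7, 0.8]]
[ 5.93401e+02  5.02800e+00 -1.69000e-01]
[[-0.2, -0.6], [-0.9, -0.1], [0.4, 0.4], [0.5, 0.2], [0.7, -0.9], [-0.9, 1.5]]
[[ 4.00000e-03 -9.87000e-01  1.60000e-01  5.44322e+02]
 [ 4.00000e-03  1.60000e-01  9.87000e-01  1.21285e+02]
 [-1.00000e+00 -3.00000e-03  4.00000e-03  1.98882e+02]
 [ 0.00000e+00  0.00000e+00  0.00000e+00  1.00000e+00]]
[[-32.9 -14.9 -85.6]
 [-32.9  16.7 -85.4]
 [-32.9 -15.4 -77.4]
 [-32.9  17.1 -77.1]
 [-32.9   0.2 -44.1]
 [-32.9  -7.9 -44.2]
 [-32.9   9.  -44. ]]
[[-40.9  -7.4 -46.2]
 [-40.9   8.7 -46.1]
 [-40.9  -8.9  49.9]
 [-40.9   8.5  50.1]]
```

```bash
python3 - <<'E'
from stand import *
p=(593.4,5.0,-.170)
g=se2(*p,[[-1,148,0]])[0]
print(goto([g[0],g[1],64],target_R=Rdown(np.pi/2+p[2])))
E
```

```text
(array([ 0.1353, -0.067 ,  0.0405]), array([0.53, 0.25, 0.18]))
```

Request:
arm_command(rows=[{"dx": 0,"dy": -0.02,"dz": 0.03,"wx": 0.5,"wy": 0.2,"wz": 0.2,"gripper": 1},{"dx": 0,"dy": -0.05,"dz": 0.04,"wx": 0.5,"wy": 0.2,"wz": 0.2,"gripper": 1},{"dx": 0.02,"dy": -0.067,"dz": 0.0405,"wx": 0.5,"wy": 0.2,"wz": 0.2,"gripper": 1},{"dx": 0.06,"dy": -0.067,"dz": 0.0405,"wx": 0.5,"wy": 0.2,"wz": 0.2,"gripper": 1},{"dx": 0.1,"dy": -0.067,"dz": 0.0405,"wx": 0.5,"wy": 0.2,"wz": 0.2,"gripper": 1},{"dx": 0.12,"dy": -0.067,"dz": 0.0405,"wx": 0.5,"wy": 0.2,"wz": 0.2,"gripper": 1},{"dx": 0.134,"dy": -0.067,"dz": 0.0405,"wx": 0.5,"wy": 0.2,"wz": 0.2,"gripper": 1},{"dx": 0.135,"dy": -0.067,"dz": 0.0405,"wx": 0.5,"wy": 0.2,"wz": 0.2,"gripper": 1}])

```text
clock: 10.3
position: [616.2, 150.6, 61.8]
ee_rot: [-0.455, 0.542, 0.457, 0.539]
contact_force: [0.4, 0.3, -1.8]
gripper_width: 16.0
```

```bash
python3 - <<'E'
from h import *
w=Cam("wrist","pics/w6.png");s=arm.read_state();print(s["position"])
E
```

```text
[617.3044856  151.02290524  63.52006568]
```

View pics/w6.png

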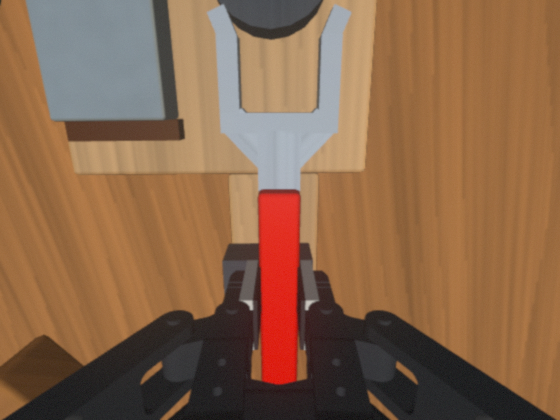

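```bash
python3 - <<'E'
import cv2
im=cv2.imread("pics/w6.png");cv2.imwrite("pics/w6a.png",cv2.resize(im[0:200,180:390],None,fx=3.5,fy=3.0,interpolation=cv2.INTER_CUBIC))
cv2.imwrite("pics/w6b.png",cv2.resize(im[160:290,190:350],None,fx=4,fy=4,interpolation=cv2.INTER_CUBIC))
E
```

```text
(no output)
```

View pics/w6a.png

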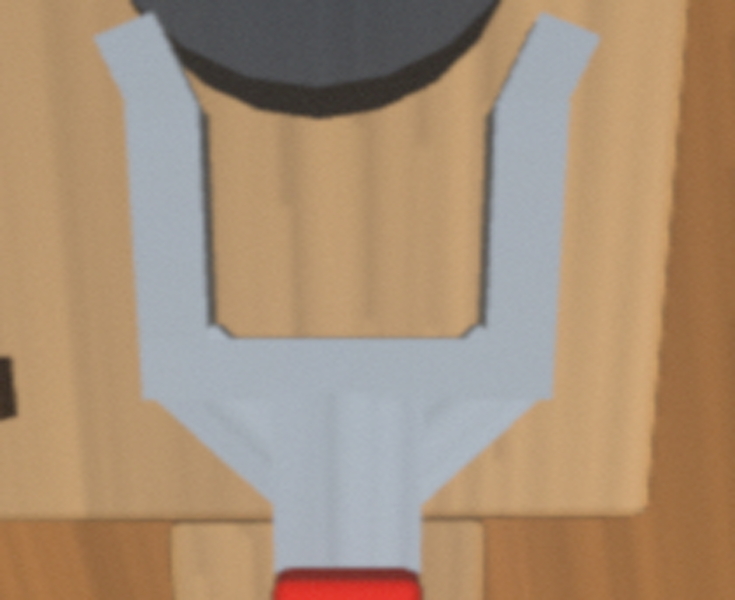

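View pics/w6b.png

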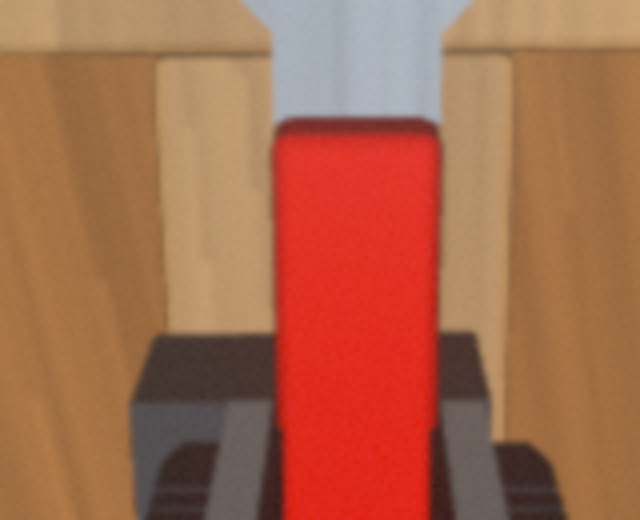

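```bash
python3 - <<'E'
from stand import *
w=Cam("wrist")
M=np.array([[0,32,50],[-60,110,22],[30,110,22],[-30,110,22],[32,158,22],[-24,158,22],[32,158,50],[-24,158,50]])
px=np.array([[270.9,29],[364.3,171.3],[229.5,173],[318,173],[229.3,244],[309,243],[223.3,260.5],[312.5,260]])
p,e=fit(w,M,px);print(p.round(3));print(e.round(1).tolist())
T=toolT();print(T[:3,3], R.from_matrix(T[:3,:3]).as_quat(), arm.read_state()["joints"])
jc=held(w,[[239,100],[320,100],[239.5,112.5],[320,112.5]],-32.9);print(jc.round(1))
j=T@[-27.9,.9,-95.8,1];print(j, (R.from_euler('z',-p[2]).apply(j[:3]-[p[0],p[1],0])).round(1), np.arctan2(T[1,2],T[0,2])-np.pi/2-p[2])
E
```

```text
[ 5.97122e+02  5.12300e+00 -1.58000e-01]
[[-0.4, 1.7], [1.2, 1.3], [-1.7, 1.2], [1.6, 0.2], [-0.4, -1.8], [0.2, -1.8], [-0.8, -0.6], [0.7, -1.1]]
[618.1273988  151.32325628  64.84016789] [-0.4561246   0.53974889  0.45628481  0.54076396] [ 4.93636789e-01  5.22793062e-01 -1.35736838e-01 -6.55132065e-04
 -9.10908531e-01 -6.61537572e-01]
[[-32.9 -15.1 -81.9]
 [-32.9  16.9 -81.9]
 [-32.9 -15.1 -77.2]
 [-32.9  17.  -77.2]]
[601.16632322  56.99700596  92.62038417   1.        ] [-4.1 51.9 92.6] -0.01066007755417564
```

Request:
arm_command(rows=[{"dx": 0,"dy": -0.0026,"dz": 0,"wx": -0.6,"wy": 0,"wz": 0,"gripper": 1},{"dx": 0,"dy": -0.0026,"dz": 0,"wx": -0.6,"wy": 0,"wz": 0,"gripper": 1},{"dx": 0.005,"dy": -0.0026,"dz": 0,"wx": -0.6,"wy": 0,"wz": 0,"gripper": 1},{"dx": 0.012,"dy": -0.0026,"dz": 0,"wx": -0.6,"wy": 0,"wz": 0,"gripper": 1},{"dx": 0.02,"dy": -0.0026,"dz": 0,"wx": -0.6,"wy": 0,"wz": 0,"gripper": 1},{"dx": 0.028,"dy": -0.0026,"dz": 0,"wx": -0.6,"wy": 0,"wz": 0,"gripper": 1},{"dx": 0.034,"dy": -0.0026,"dz": 0,"wx": -0.6,"wy": 0,"wz": 0,"gripper": 1},{"dx": 0.034,"dy": -0.0026,"dz": 0,"wx": -0.6,"wy": 0,"wz": 0,"gripper": 1}])

```text
clock: 11.2
position: [619.8, 150.5, 29.2]
ee_rot: [-0.459, 0.538, 0.459, 0.537]
contact_force: [-0.3, -0.7, -2.1]
gripper_width: 16.0
```

```bash
python3 - <<'E'
from h import *
w=Cam("wrist","pics/w7.png");s=arm.read_state();print(s["position"],s["contact_force"],s["wrist_torque"])
c=Cam("side");im=c.img[170:270,240:380];cv2.imwrite("pics/s7.png",cv2.resize(im,None,fx=5,fy=5,interpolation=cv2.INTER_CUBIC)[:,:,::-1])
E
```

```text
[620.31122837 150.75789693  30.00374035] [-0.72232858 -0.50967403 -2.06166127] [-0.03701859 -0.02135632  0.01652722]
```

View pics/w7.png

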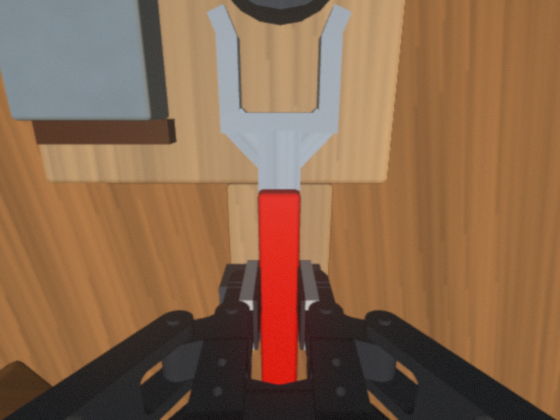

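View pics/s7.png

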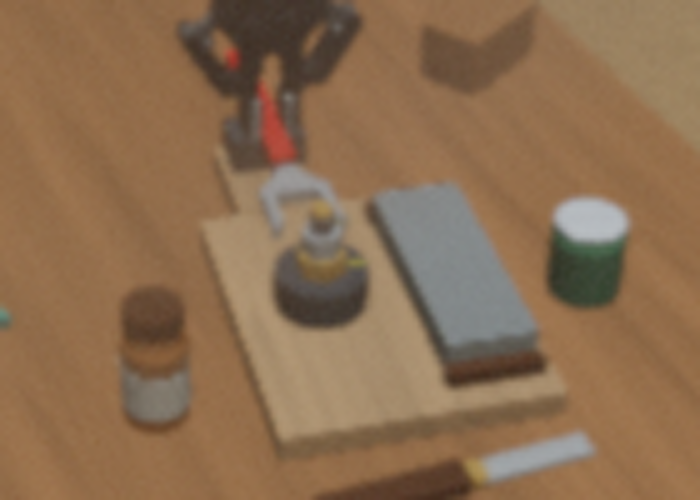

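Request:
arm_command(rows=[{"dx": 0.001,"dy": 0,"dz": -0.008,"wx": 0,"wy": 0,"wz": 0,"gripper": 1},{"dx": 0.001,"dy": 0,"dz": -0.016,"wx": 0,"wy": 0,"wz": 0,"gripper": 1},{"dx": 0.001,"dy": 0,"dz": -0.022,"wx": 0,"wy": 0,"wz": 0,"gripper": 1},{"dx": 0.001,"dy": 0,"dz": -0.028,"wx": 0,"wy": 0,"wz": 0,"gripper": 1},{"dx": 0.001,"dy": 0,"dz": -0.032,"wx": 0,"wy": 0,"wz": 0,"gripper": 1},{"dx": 0.001,"dy": 0,"dz": -0.035,"wx": 0,"wy": 0,"wz": 0,"gripper": 1},{"dx": 0.001,"dy": 0,"dz": -0.035,"wx": 0,"wy": 0,"wz": 0,"gripper": 1},{"dx": 0.001,"dy": 0,"dz": -0.035,"wx": 0,"wy": 0,"wz": 0,"gripper": 1}])

```text
clock: 12.1
position: [614.9, 116.2, 29.5]
ee_rot: [-0.459, 0.538, 0.459, 0.538]
contact_force: [-0.7, -0.0, -1.5]
gripper_width: 16.6
```

```bash
python3 - <<'E'
from h import *
w=Cam("wrist","pics/w8.png");s=arm.read_state();print(s["position"],s["contact_force"],s["wrist_torque"])
E
```

```text
[614.96643637 116.30059557  29.44369621] [-0.04328543  0.87470054 -0.29031755] [-0.03821887  0.19612989 -0.08605332]
```

View pics/w8.png

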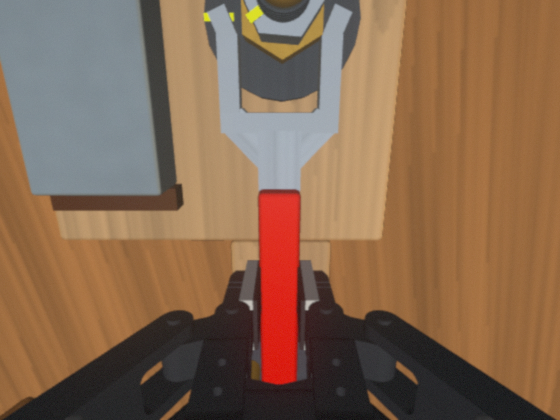

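Request:
arm_command(rows=[{"dx": 0,"dy": 0.001,"dz": -0.003,"wx": 0,"wy": 0,"wz": 0,"gripper": 1},{"dx": 0,"dy": 0.001,"dz": -0.006,"wx": 0,"wy": 0,"wz": 0,"gripper": 1},{"dx": 0,"dy": 0.001,"dz": -0.009,"wx": 0,"wy": 0,"wz": 0,"gripper": 1},{"dx": 0,"dy": 0.001,"dz": -0.012,"wx": 0,"wy": 0,"wz": 0,"gripper": 1},{"dx": 0,"dy": 0.001,"dz": -0.014,"wx": 0,"wy": 0,"wz": 0,"gripper": 1},{"dx": 0,"dy": 0.001,"dz": -0.016,"wx": 0,"wy": 0,"wz": 0,"gripper": 1},{"dx": 0,"dy": 0.001,"dz": -0.017,"wx": 0,"wy": 0,"wz": 0,"gripper": 1},{"dx": 0,"dy": 0.001,"dz": -0.017,"wx": 0,"wy": 0,"wz": 0,"gripper": 1}])

```text
clock: 12.95
position: [611.3, 99.5, 29.4]
ee_rot: [-0.459, 0.538, 0.459, 0.538]
contact_force: [-0.0, 0.2, -0.8]
gripper_width: 16.0
```

```bash
python3 - <<'E'
from h import *
w=Cam("wrist","pics/w9.png");s=arm.read_state();print(s["position"],s["contact_force"],s["wrist_torque"])
E
```

```text
[611.34138289  99.60891604  29.44705592] [-0.06410238 -0.22752975 -1.23969563] [ 0.01124774 -0.00764485 -0.00836013]
```

View pics/w9.png

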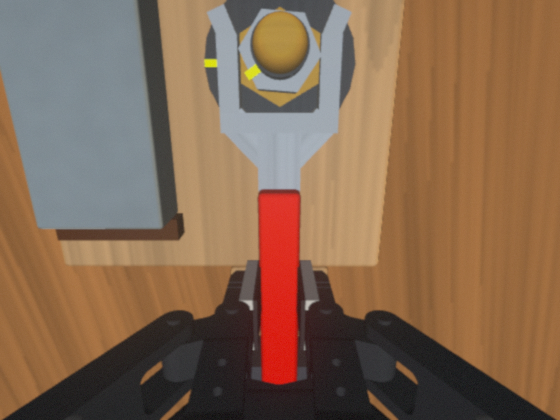

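Request:
arm_command(rows=[{"dx": 0,"dy": 0,"dz": -0.001,"wx": 0,"wy": 0,"wz": 0,"gripper": 1},{"dx": 0.001,"dy": 0,"dz": -0.001,"wx": 0,"wy": 0,"wz": 0,"gripper": 1},{"dx": 0.002,"dy": 0,"dz": -0.001,"wx": 0,"wy": 0,"wz": 0,"gripper": 1},{"dx": 0.0025,"dy": 0,"dz": -0.001,"wx": 0,"wy": 0,"wz": 0,"gripper": 1},{"dx": 0.0025,"dy": 0,"dz": -0.001,"wx": 0,"wy": 0,"wz": 0,"gripper": 1},{"dx": 0.0025,"dy": 0,"dz": -0.001,"wx": 0,"wy": 0,"wz": 0,"gripper": 1},{"dx": 0.0025,"dy": 0,"dz": -0.001,"wx": 0,"wy": 0,"wz": 0,"gripper": 1},{"dx": 0.0025,"dy": 0,"dz": -0.001,"wx": 0,"wy": 0,"wz": 0,"gripper": 1}])

```text
clock: 13.8
position: [611.2, 98.7, 27.2]
ee_rot: [-0.459, 0.538, 0.459, 0.538]
contact_force: [-2.5, 0.2, 1.4]
gripper_width: 15.8
```

Request:
arm_command(rows=[{"dx": 0.0005,"dy": 0,"dz": 0,"wx": 0,"wy": 0,"wz": 0,"gripper": 0.5},{"dx": 0.0005,"dy": 0,"dz": 0,"wx": 0,"wy": 0,"wz": 0,"gripper": 0.4},{"dx": 0.0005,"dy": 0,"dz": 0,"wx": 0,"wy": 0,"wz": 0,"gripper": 0.3},{"dx": 0,"dy": 0,"dz": 0,"wx": 0,"wy": 0,"wz": 0,"gripper": 0.2},{"dx": 0,"dy": 0,"dz": 0,"wx": 0,"wy": 0,"wz": 0,"gripper": 0.1},{"dx": 0,"dy": 0,"dz": 0,"wx": 0,"wy": 0,"wz": 0,"gripper": 0.05},{"dx": 0,"dy": 0,"dz": 0,"wx": 0,"wy": 0,"wz": 0,"gripper": 0.05},{"dx": 0,"dy": 0,"dz": 0,"wx": 0,"wy": 0,"wz": 0,"gripper": 0.05}])

```text
clock: 14.6
position: [611.2, 98.7, 27.2]
ee_rot: [-0.459, 0.538, 0.459, 0.538]
contact_force: [-0.2, 0.2, -0.4]
gripper_width: 40.6
```

```bash
python3 - <<'E'
from h import *
w=Cam("wrist","pics/w10.png");s=arm.read_state();print(s["position"],s["contact_force"],s["wrist_torque"])
E
```

```text
[611.1819431   98.6665966   27.14102009] [ 0.15330713  0.02740182 -0.52072123] [ 0.02209931 -0.07151248  0.01719445]
```

View pics/w10.png

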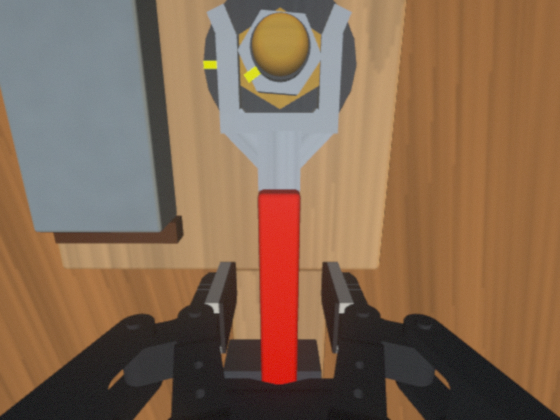

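```bash
python3 - <<'E'
from stand import *
w=Cam("wrist");T=toolT()
j=(T@[-27.9,.9,-95.8,1])[:3];print("jaw",j)
n=w.proj([[*j[:2],81],[*j[:2],64],[*j[:2],104]]);print(n)
print(w.plane([[251.5,74.5]],81)[0]-[*j[:2],81], w.plane([[211,65]],50)[0]-[*j[:2],50])
M=np.array([[30,110,22],[-60,110,22],[130,110,22],[0,0,104]])
im=cv2.resize(w.img[0:130,190:370],None,fx=4,fy=4,interpolation=cv2.INTER_CUBIC);cv2.imwrite("pics/w10a.png",im[:,:,::-1])
b=T[:3,:3]
print("tool z yaw",np.arctan2(T[1,2],T[0,2])-np.pi/2)
print("view blue",goto([478,-369,150],target_R=Rdown(0.37+np.pi)),goto([478,-369,150],target_R=Rdown(0.37)))
E
```

```text
jaw [595.30295403   4.21852607  55.02790262]
[[281.7347926   52.62599696]
 [281.3122992   59.62949513]
 [282.56097839  38.93065685]]
[10.89526159  4.92048377  0.        ] [28.69622496 -4.25890073  0.        ]
tool z yaw -0.15750939863896973
view blue (array([-0.1231,  0.0582, -0.4827]), array([-1.2022e+02,  1.0000e-02,  4.0000e-02])) (array([-0.1231,  0.0582, -0.4827]), array([ 5.978e+01,  3.000e-02, -1.000e-02]))
```

View pics/w10a.png

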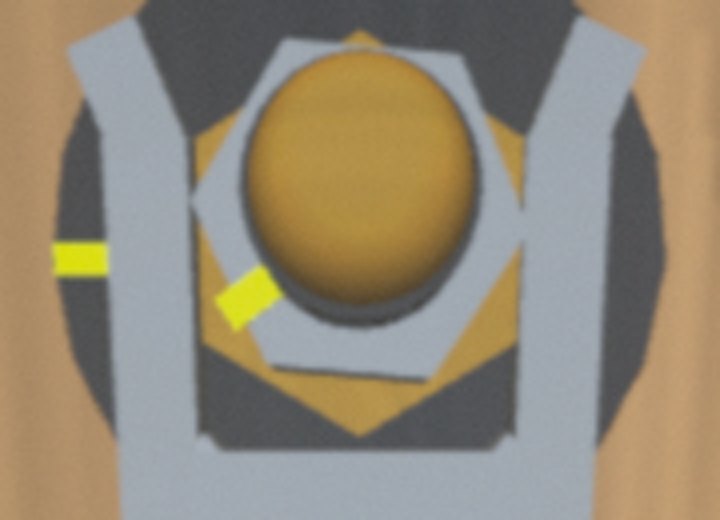

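Request:
arm_command(rows=[{"dx": -0.03,"dy": 0,"dz": 0,"wx": 0,"wy": 0,"wz": 0,"gripper": 0.05},{"dx": -0.07,"dy": 0,"dz": 0,"wx": 0,"wy": 0,"wz": 0,"gripper": 0.05},{"dx": -0.11,"dy": 0,"dz": -0.02,"wx": 0,"wy": 0,"wz": 0,"gripper": 0.0},{"dx": -0.135,"dy": 0.01,"dz": -0.06,"wx": -8,"wy": 0,"wz": 0,"gripper": -0.3},{"dx": -0.135,"dy": 0.02,"dz": -0.1,"wx": -16,"wy": 0,"wz": 0,"gripper": -0.3},{"dx": -0.135,"dy": 0.03,"dz": -0.145,"wx": -24,"wy": 0,"wz": 0,"gripper": -0.3},{"dx": -0.135,"dy": 0.04,"dz": -0.19,"wx": -32,"wy": 0,"wz": 0,"gripper": -0.3},{"dx": -0.135,"dy": 0.05,"dz": -0.235,"wx": -40,"wy": 0,"wz": 0,"gripper": -0.3}])

```text
clock: 15.5
position: [524.0, -127.0, 162.4]
ee_rot: [0.617, -0.346, -0.616, -0.347]
contact_force: [0.7, 0.1, -0.6]
gripper_width: 55.2
```

```bash
python3 - <<'E'
from stand import *
print("view blue",goto([478,-369,150],target_R=Rdown(0.37+np.pi)))
E
```

```text
view blue (array([ 0.0122,  0.1651, -0.1828]), array([-7.986e+01, -4.000e-02,  5.000e-02]))
```

Request:
arm_command(rows=[{"dx": 0.002,"dy": 0.02,"dz": -0.022,"wx": -8.5,"wy": 0,"wz": 0,"gripper": -0.3},{"dx": 0.004,"dy": 0.045,"dz": -0.05,"wx": -17,"wy": 0,"wz": 0,"gripper": -0.3},{"dx": 0.006,"dy": 0.07,"dz": -0.078,"wx": -25.5,"wy": 0,"wz": 0,"gripper": -0.3},{"dx": 0.008,"dy": 0.095,"dz": -0.105,"wx": -34,"wy": 0,"wz": 0,"gripper": -0.3},{"dx": 0.01,"dy": 0.12,"dz": -0.13,"wx": -42.5,"wy": 0,"wz": 0,"gripper": -0.3},{"dx": 0.012,"dy": 0.14,"dz": -0.155,"wx": -51,"wy": 0,"wz": 0,"gripper": -0.3},{"dx": 0.012,"dy": 0.158,"dz": -0.175,"wx": -59.5,"wy": 0,"wz": 0,"gripper": -0.3},{"dx": 0.012,"dy": 0.165,"dz": -0.183,"wx": -68,"wy": 0,"wz": 0,"gripper": -0.3}])

```text
clock: 16.3
position: [477.4, -371.3, 149.8]
ee_rot: [0.705, 0.059, -0.704, 0.059]
contact_force: [-0.2, 0.3, -0.7]
gripper_width: 55.9
```

```bash
python3 - <<'E'
from stand import *
w=Cam("wrist","pics/w11.png");print(arm.read_state()["position"])
st,ce,m=biggest(colmask(w.img,"blue"))[0]
print(st,ce)
ys,xs=np.nonzero(m);P=w.plane(np.c_[xs,ys],18)[:,:2];print(cv2.minAreaRect(P.astype(np.float32)))
E
```

```text
[ 477.34956869 -371.80826582  149.81068366]
[260, 151, 40, 112, 1871] [279.9, 205.8]
((461.4552307128906, -376.81524658203125), (112.6964340209961, 16.044513702392578), 21.82189178466797)
```

View pics/w11.png

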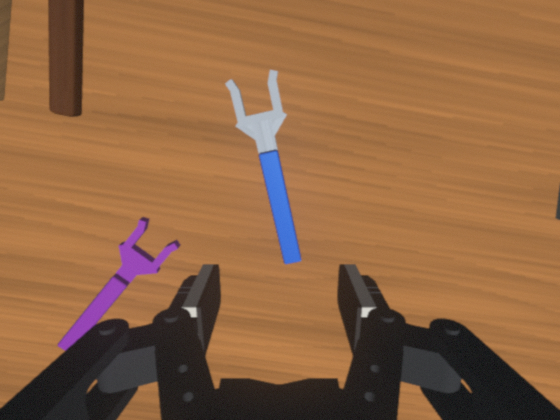

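```bash
python3 - <<'E'
from stand import *
print(goto([482.3,-368.4,-23],target_R=Rdown(0.381+np.pi)),arm.read_state()["joints"])
E
```

```text
(array([ 0.1728, -0.0025, -0.0054]), array([-12.08,  -0.02,   0.  ])) [-3.94607792e-01  3.91287774e-01 -1.18822333e-01 -2.85136865e-04
 -1.06042791e+00  2.13570631e+00]
```

Request:
arm_command(rows=[{"dx": 0.03,"dy": -0.0025,"dz": -0.0055,"wx": -7,"wy": 0,"wz": 0,"gripper": -0.3},{"dx": 0.07,"dy": -0.0025,"dz": -0.0055,"wx": -12,"wy": 0,"wz": 0,"gripper": -0.3},{"dx": 0.11,"dy": -0.0025,"dz": -0.0055,"wx": -12,"wy": 0,"wz": 0,"gripper": -0.3},{"dx": 0.135,"dy": -0.0025,"dz": -0.0055,"wx": -12,"wy": 0,"wz": 0,"gripper": -0.3},{"dx": 0.15,"dy": -0.0025,"dz": -0.0055,"wx": -12,"wy": 0,"wz": 0,"gripper": -0.3},{"dx": 0.16,"dy": -0.0025,"dz": -0.0055,"wx": -12,"wy": 0,"wz": 0,"gripper": -0.3},{"dx": 0.168,"dy": -0.0025,"dz": -0.0055,"wx": -12,"wy": 0,"wz": 0,"gripper": -0.3},{"dx": 0.168,"dy": -0.0025,"dz": -0.0055,"wx": -12,"wy": 0,"wz": 0,"gripper": -0.3}])

```text
clock: 17.15
position: [482.2, -368.0, -18.7]
ee_rot: [-0.694, -0.133, 0.695, -0.133]
contact_force: [-0.5, 0.7, 0.0]
gripper_width: 55.5
```

```bash
python3 - <<'E'
from stand import *
w=Cam("wrist","pics/w12.png")
print(goto([482.3,-368.4,-23],target_R=Rdown(0.381+np.pi)),toolT()[:3,3])
E
```

```text
(array([ 0.0051, -0.0001,  0.0004]), array([-0.1 , -0.04, -0.02])) [ 482.72599314 -368.33915687  -17.94413507]
```

View pics/w12.png

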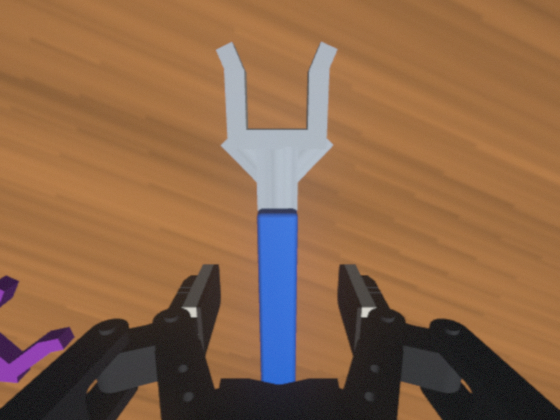

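Request:
arm_command(rows=[{"dx": 0.002,"dy": 0,"dz": 0,"wx": 0,"wy": 0,"wz": 0,"gripper": -0.3},{"dx": 0.005,"dy": 0,"dz": 0,"wx": 0,"wy": 0,"wz": 0,"gripper": -0.3},{"dx": 0.005,"dy": 0,"dz": 0,"wx": 0,"wy": 0,"wz": 0,"gripper": -0.1},{"dx": 0.005,"dy": 0,"dz": 0,"wx": 0,"wy": 0,"wz": 0,"gripper": 1},{"dx": 0.005,"dy": 0,"dz": 0,"wx": 0,"wy": 0,"wz": 0,"gripper": 1},{"dx": 0.005,"dy": 0,"dz": 0,"wx": 0,"wy": 0,"wz": 0,"gripper": 1},{"dx": 0.005,"dy": 0,"dz": 0,"wx": 0,"wy": 0,"wz": 0,"gripper": 1},{"dx": 0.005,"dy": 0,"dz": 0,"wx": 0,"wy": 0,"wz": 0,"gripper": 1}])

```text
clock: 18.0
position: [482.9, -368.5, -22.5]
ee_rot: [0.695, 0.133, -0.694, 0.134]
contact_force: [-0.8, 0.5, 2.9]
gripper_width: 16.3
```

```bash
python3 - <<'E'
from stand import *
w=Cam("wrist","pics/w13.png");s=arm.read_state();print(s["position"],s["contact_force"],s["gripper_width"])
n=np.array([595.3,4.2]);th=-.158;phi=np.radians(54.4)+th
g=n+150*np.array([np.cos(phi),np.sin(phi)])
print("view",g,goto([*g,160],target_R=Rdown(phi)))
E
```

```text
[ 482.86851619 -368.46923379  -22.48586912] [-0.13462568  0.70286302  4.7872401 ] 16.036156994840475
view [700.72121215 110.90692587] (array([-0.1824, -0.3645, -0.3801]), array([ 1.5639e+02, -7.0000e-02,  5.0000e-02]))
```

View pics/w13.png

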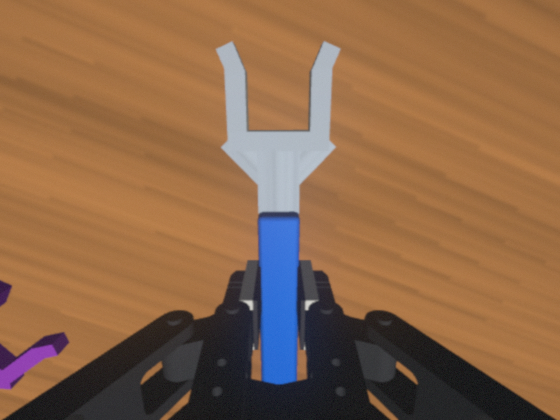

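Request:
arm_command(rows=[{"dx": -0.03,"dy": 0,"dz": 0,"wx": 0,"wy": 0,"wz": 0,"gripper": 1},{"dx": -0.075,"dy": 0,"dz": 0,"wx": 0,"wy": 0,"wz": 0,"gripper": 1},{"dx": -0.12,"dy": -0.005,"dz": -0.005,"wx": 8,"wy": 0,"wz": 0,"gripper": 1},{"dx": -0.16,"dy": -0.02,"dz": -0.02,"wx": 16,"wy": 0,"wz": 0,"gripper": 1},{"dx": -0.18,"dy": -0.045,"dz": -0.045,"wx": 24,"wy": 0,"wz": 0,"gripper": 1},{"dx": -0.183,"dy": -0.075,"dz": -0.075,"wx": 32,"wy": 0,"wz": 0,"gripper": 1},{"dx": -0.183,"dy": -0.105,"dz": -0.105,"wx": 40,"wy": 0,"wz": 0,"gripper": 1},{"dx": -0.183,"dy": -0.135,"dz": -0.135,"wx": 48,"wy": 0,"wz": 0,"gripper": 1}])

```text
clock: 18.85
position: [558.0, -191.3, 159.9]
ee_rot: [0.688, -0.163, -0.688, -0.163]
contact_force: [0.9, -0.3, -2.4]
gripper_width: 16.1
```

```bash
python3 - <<'E'
from stand import *
n=np.array([595.3,4.2]);th=-.158;phi=np.radians(54.4)+th
g=n+150*np.array([np.cos(phi),np.sin(phi)])
print("view",g,goto([*g,160],target_R=Rdown(phi)),arm.read_state()["joints"],arm.read_state()["gripper_width"])
E
```

```text
view [700.72121215 110.90692587] (array([ 2.000e-04, -3.341e-01,  7.900e-03]), array([1.0801e+02, 3.0000e-02, 4.0000e-02])) [-5.61744934e-02  3.57817929e-01 -1.43462390e-01 -5.67669681e-04
 -1.06903644e+00  1.16229747e+00] 16.11338943825354
```

Request:
arm_command(rows=[{"dx": 0,"dy": -0.025,"dz": 0.001,"wx": 8,"wy": 0,"wz": 0,"gripper": 1},{"dx": 0,"dy": -0.055,"dz": 0.002,"wx": 16,"wy": 0,"wz": 0,"gripper": 1},{"dx": 0,"dy": -0.085,"dz": 0.003,"wx": 24,"wy": 0,"wz": 0,"gripper": 1},{"dx": 0,"dy": -0.115,"dz": 0.003,"wx": 32,"wy": 0,"wz": 0,"gripper": 1},{"dx": 0,"dy": -0.145,"dz": 0.004,"wx": 40,"wy": 0,"wz": 0,"gripper": 1},{"dx": 0,"dy": -0.175,"dz": 0.005,"wx": 48,"wy": 0,"wz": 0,"gripper": 1},{"dx": 0,"dy": -0.205,"dz": 0.005,"wx": 56,"wy": 0,"wz": 0,"gripper": 1},{"dx": 0,"dy": -0.23,"dz": 0.006,"wx": 64,"wy": 0,"wz": 0,"gripper": 1}])

```text
clock: 19.65
position: [655.8, 18.5, 158.6]
ee_rot: [-0.495, 0.504, 0.496, 0.504]
contact_force: [0.2, -0.4, -1.5]
gripper_width: 15.8
```

```bash
python3 - <<'E'
from stand import *
n=np.array([595.3,4.2]);th=-.158;phi=np.radians(54.4)+th
g=n+135*np.array([np.cos(phi),np.sin(phi)])
print("view",g,goto([*g,120],target_R=Rdown(phi)))
E
```

```text
view [690.17909094 100.23623328] (array([ 0.0386, -0.0331,  0.0822]), array([ 4.369e+01,  1.000e-02, -9.000e-02]))
```

Request:
arm_command(rows=[{"dx": 0.002,"dy": -0.006,"dz": 0.015,"wx": 8,"wy": 0,"wz": 0,"gripper": 1},{"dx": 0.004,"dy": -0.012,"dz": 0.03,"wx": 16,"wy": 0,"wz": 0,"gripper": 1},{"dx": 0.006,"dy": -0.018,"dz": 0.045,"wx": 24,"wy": 0,"wz": 0,"gripper": 1},{"dx": 0.0085,"dy": -0.024,"dz": 0.06,"wx": 32,"wy": 0,"wz": 0,"gripper": 1},{"dx": 0.0085,"dy": -0.0296,"dz": 0.0787,"wx": 40,"wy": 0,"wz": 0,"gripper": 1},{"dx": 0.0085,"dy": -0.0296,"dz": 0.0787,"wx": 43.7,"wy": 0,"wz": 0,"gripper": 1},{"dx": 0.0085,"dy": -0.0296,"dz": 0.0787,"wx": 43.7,"wy": 0,"wz": 0,"gripper": 1},{"dx": 0.0085,"dy": -0.0296,"dz": 0.0787,"wx": 43.7,"wy": 0,"wz": 0,"gripper": 1}])

```text
clock: 20.45
position: [686.2, 96.6, 149.1]
ee_rot: [-0.272, 0.653, 0.273, 0.651]
contact_force: [-0.8, -0.5, -2.1]
gripper_width: 16.4
```

```bash
python3 - <<'E'
from stand import *
w=Cam("wrist","pics/w14.png");T=toolT();print(T[:3,3],arm.read_state()["joints"])
print(w.proj([[595.3,4.2,104],[595.3,4.2,81]]))
jc=held(w,[[247,90],[309.5,90],[247,129],[309.5,129]],-32.5);print(jc.round(1))
E
```

```text
[686.32595339  96.38705615 149.46073915] [ 0.37148305  0.53693742  0.12388355 -0.00159302 -1.15980512 -1.14962288]
[[279.07578044  14.58186946]
 [278.94944882  24.06998826]]
[[-32.5 -12.8 -85. ]
 [-32.5  11.8 -85. ]
 [-32.5 -13.3 -70.1]
 [-32.5  12.3 -70.1]]
```

View pics/w14.png

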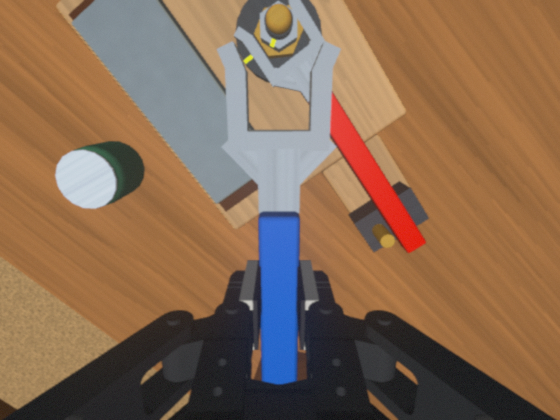

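```bash
python3 - <<'E'
import cv2
im=cv2.imread("pics/w14.png");cv2.imwrite("pics/w14a.png",cv2.resize(im[0:150,200:360],None,fx=4,fy=4,interpolation=cv2.INTER_CUBIC))
E
```

```text
(no output)
```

View pics/w14a.png

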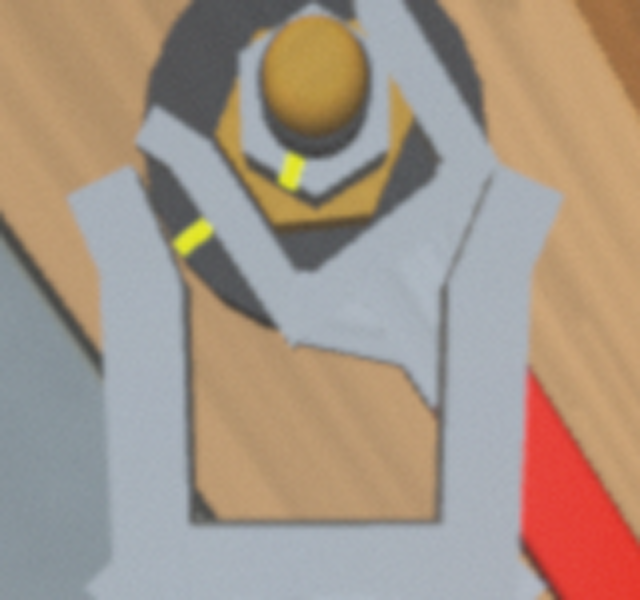

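Request:
arm_command(rows=[{"dx": 0.025,"dy": 0,"dz": 0,"wx": 0,"wy": 0,"wz": 0,"gripper": 1},{"dx": 0.05,"dy": 0,"dz": 0,"wx": 0,"wy": 0,"wz": 0,"gripper": 1},{"dx": 0.07,"dy": 0,"dz": 0,"wx": 0,"wy": 0,"wz": 0,"gripper": 1},{"dx": 0.085,"dy": 0,"dz": 0,"wx": 0,"wy": 0,"wz": 0,"gripper": 1},{"dx": 0.095,"dy": 0,"dz": 0,"wx": 0,"wy": 0,"wz": 0,"gripper": 1},{"dx": 0.1,"dy": 0,"dz": 0,"wx": 0,"wy": 0,"wz": 0,"gripper": 1},{"dx": 0.1,"dy": 0,"dz": 0,"wx": 0,"wy": 0,"wz": 0,"gripper": 1},{"dx": 0.1,"dy": 0,"dz": 0,"wx": 0,"wy": 0,"wz": 0,"gripper": 1}])

```text
clock: 21.3
position: [686.8, 96.6, 50.4]
ee_rot: [-0.272, 0.652, 0.273, 0.652]
contact_force: [0.5, -0.6, -1.5]
gripper_width: 15.9
```

```bash
python3 - <<'E'
from stand import *
w=Cam("wrist","pics/w15.png");T=toolT();print(T[:3,3],arm.read_state()["contact_force"])
j=(T@[-27.5,-.5,-85.6,1])[:3];print(j,T[:3,:3].T@(np.array([595.3,4.2,j[2]])-j))
c=Cam("side");im=c.img[170:270,240:380];cv2.imwrite("pics/s15.png",cv2.resize(im,None,fx=5,fy=5,interpolation=cv2.INTER_CUBIC)[:,:,::-1])
E
```

```text
[686.85406168  96.63738538  50.63738756] [-0.07400524  0.52463962 -2.30964242]
[627.11251929  35.31098417  78.09427428] [-2.13056630e-02  8.03962102e-01 -4.44891325e+01]
```

View pics/w15.png

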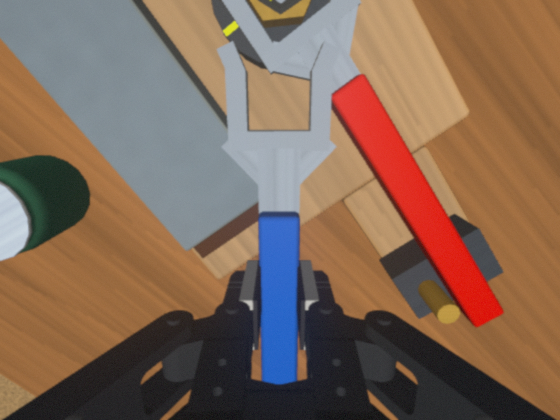

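View pics/s15.png

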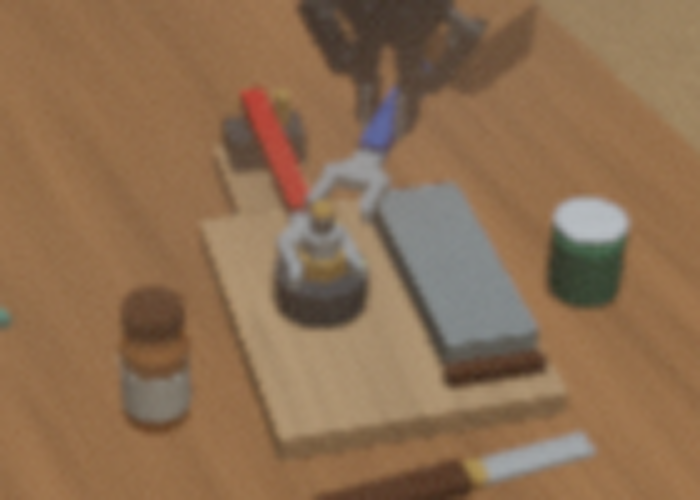

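Request:
arm_command(rows=[{"dx": 0.003,"dy": 0.0004,"dz": 0,"wx": 0,"wy": 0,"wz": 0,"gripper": 1},{"dx": 0.0045,"dy": 0.0004,"dz": 0,"wx": 0,"wy": 0,"wz": 0,"gripper": 1},{"dx": 0.0048,"dy": 0.0004,"dz": -0.006,"wx": 0,"wy": 0,"wz": 0,"gripper": 1},{"dx": 0.0048,"dy": 0.0004,"dz": -0.013,"wx": 0,"wy": 0,"wz": 0,"gripper": 1},{"dx": 0.0048,"dy": 0.0004,"dz": -0.02,"wx": 0,"wy": 0,"wz": 0,"gripper": 1},{"dx": 0.0048,"dy": 0.0004,"dz": -0.025,"wx": 0,"wy": 0,"wz": 0,"gripper": 1},{"dx": 0.0048,"dy": 0.0004,"dz": -0.028,"wx": 0,"wy": 0,"wz": 0,"gripper": 1},{"dx": 0.0048,"dy": 0.0004,"dz": -0.028,"wx": 0,"wy": 0,"wz": 0,"gripper": 1}])

```text
clock: 22.2
position: [666.6, 76.6, 46.0]
ee_rot: [-0.272, 0.652, 0.273, 0.652]
contact_force: [-0.5, -0.2, -2.4]
gripper_width: 16.4
```

```bash
python3 - <<'E'
from stand import *
w=Cam("wrist","pics/w16.png");T=toolT();s=arm.read_state();print(T[:3,3],s["contact_force"],s["wrist_torque"])
j=(T@[-27.5,-.5,-85.6,1])[:3];print(j,T[:3,:3].T@(np.array([595.3,4.2,j[2]])-j))
E
```

```text
[666.88819905  76.86242428  46.03306555] [-0.504509   -0.61437254 -0.53252167] [-0.04694599 -0.05036457  0.03615158]
[607.12513809  15.54339323  73.4595669 ] [-1.35682863e-02  4.50760130e-01 -1.63799601e+01]
```

View pics/w16.png

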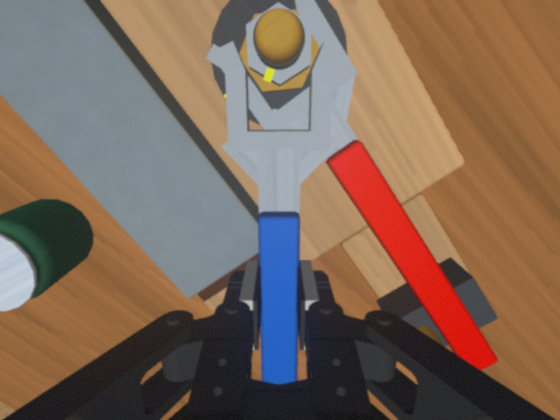

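Request:
arm_command(rows=[{"dx": 0,"dy": 0.0002,"dz": -0.003,"wx": 0,"wy": 0,"wz": 0,"gripper": 1},{"dx": 0,"dy": 0.0002,"dz": -0.006,"wx": 0,"wy": 0,"wz": 0,"gripper": 1},{"dx": 0,"dy": 0.0002,"dz": -0.009,"wx": 0,"wy": 0,"wz": 0,"gripper": 1},{"dx": 0,"dy": 0.0002,"dz": -0.012,"wx": 0,"wy": 0,"wz": 0,"gripper": 1},{"dx": 0,"dy": 0.0002,"dz": -0.014,"wx": 0,"wy": 0,"wz": 0,"gripper": 1},{"dx": 0,"dy": 0.0002,"dz": -0.016,"wx": 0,"wy": 0,"wz": 0,"gripper": 1},{"dx": 0,"dy": 0.0002,"dz": -0.0165,"wx": 0,"wy": 0,"wz": 0,"gripper": 1},{"dx": 0,"dy": 0.0002,"dz": -0.0165,"wx": 0,"wy": 0,"wz": 0,"gripper": 1}])

```text
clock: 23.05
position: [655.1, 65.2, 46.1]
ee_rot: [-0.272, 0.652, 0.273, 0.653]
contact_force: [0.2, -0.3, -1.4]
gripper_width: 16.3
```

```bash
python3 - <<'E'
from stand import *
w=Cam("wrist","pics/w17.png");T=toolT();s=arm.read_state();print(T[:3,3],s["contact_force"],s["wrist_torque"])
j=(T@[-27.5,-.5,-85.6,1])[:3];print(j,T[:3,:3].T@(np.array([595.3,4.2,j[2]])-j))
E
```

```text
[655.22694405  65.27896613  46.05546198] [-0.51644259  0.35018649 -2.56904847] [ 0.01982938 -0.03254724 -0.00072501]
[595.45555261   3.96167637  73.46769908] [0.00029151 0.27811636 0.06038188]
```

View pics/w17.png

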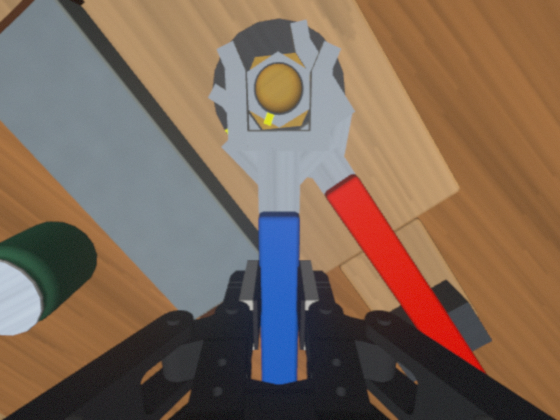

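Request:
arm_command(rows=[{"dx": 0,"dy": -0.006,"dz": -0.0002,"wx": 4,"wy": 0,"wz": 0,"gripper": 1},{"dx": 0,"dy": -0.0119,"dz": -0.0008,"wx": 8,"wy": 0,"wz": 0,"gripper": 1},{"dx": 0,"dy": -0.0178,"dz": -0.0018,"wx": 12,"wy": 0,"wz": 0,"gripper": 1},{"dx": 0,"dy": -0.0236,"dz": -0.0032,"wx": 16,"wy": 0,"wz": 0,"gripper": 1},{"dx": 0,"dy": -0.0293,"dz": -0.005,"wx": 20,"wy": 0,"wz": 0,"gripper": 1},{"dx": 0,"dy": -0.0349,"dz": -0.0072,"wx": 24,"wy": 0,"wz": 0,"gripper": 1},{"dx": 0,"dy": -0.0402,"dz": -0.0098,"wx": 28,"wy": 0,"wz": 0,"gripper": 1},{"dx": 0,"dy": -0.0402,"dz": -0.0098,"wx": 28,"wy": 0,"wz": 0,"gripper": 1}])

```text
clock: 23.9
position: [676.5, 30.0, 45.7]
ee_rot: [-0.106, 0.699, 0.107, 0.699]
contact_force: [-2.0, 1.5, -0.9]
gripper_width: 16.3
```

```bash
python3 - <<'E'
from stand import *
w=Cam("wrist","pics/w18.png");T=toolT();s=arm.read_state();print(T[:3,3],s["contact_force"],s["wrist_torque"],s["joints"])
j=(T@[-27.5,-.5,-85.6,1])[:3];print(j,T[:3,:3].T@(np.array([595.3,4.2,j[2]])-j),np.degrees(np.arctan2(T[1,2],T[0,2]))+9.05)
im=cv2.resize(w.img[0:180,190:370],None,fx=4,fy=3.3,interpolation=cv2.INTER_CUBIC);cv2.imwrite("pics/w18a.png",im[:,:,::-1])
E
```

```text
[676.42466822  30.16015592  45.67735893] [-2.02000893  0.74559032 -1.64703375] [ 0.24356483  0.49284075 -0.06079607] [ 0.28193822  0.60392692 -0.03820604 -0.00219658 -0.92946414 -1.54733082]
[594.93632308   4.0119809   73.2415123 ] [-1.81370892e-04  7.04993790e-02  4.03288836e-01] 26.473048592148572
```

View pics/w18.png

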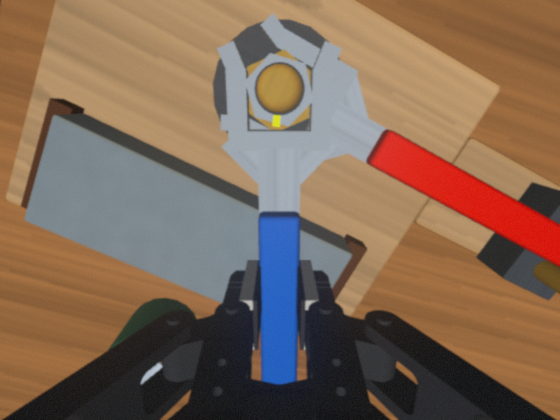

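View pics/w18a.png

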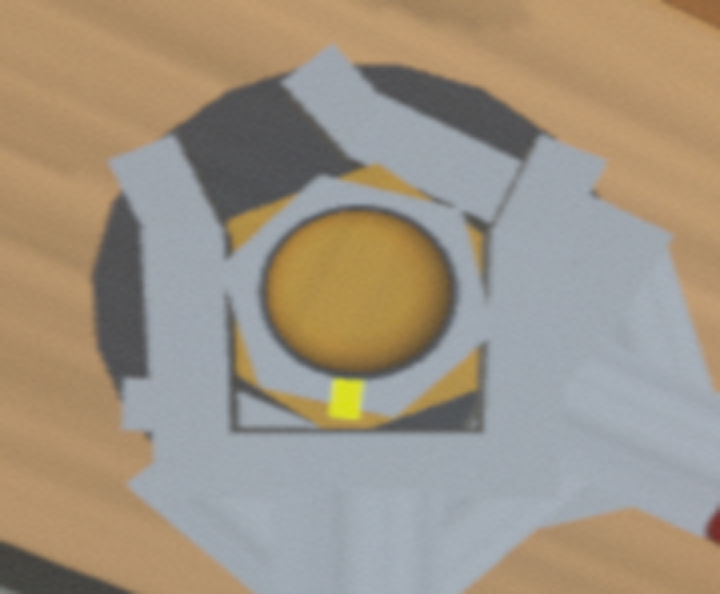

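Request:
arm_command(rows=[{"dx": 0,"dy": -0.006,"dz": -0.0002,"wx": 4,"wy": 0,"wz": 0,"gripper": 1},{"dx": 0,"dy": -0.0119,"dz": -0.0008,"wx": 8,"wy": 0,"wz": 0,"gripper": 1},{"dx": 0,"dy": -0.0178,"dz": -0.0018,"wx": 12,"wy": 0,"wz": 0,"gripper": 1},{"dx": 0,"dy": -0.0236,"dz": -0.0032,"wx": 16,"wy": 0,"wz": 0,"gripper": 1},{"dx": 0,"dy": -0.0293,"dz": -0.005,"wx": 20,"wy": 0,"wz": 0,"gripper": 1},{"dx": 0,"dy": -0.0293,"dz": -0.005,"wx": 20,"wy": 0,"wz": 0,"gripper": 1},{"dx": 0,"dy": -0.0293,"dz": -0.005,"wx": 20,"wy": 0,"wz": 0,"gripper": 1},{"dx": 0,"dy": -0.0293,"dz": -0.005,"wx": 20,"wy": 0,"wz": 0,"gripper": 1}])

```text
clock: 24.75
position: [680.2, 1.2, 45.6]
ee_rot: [0.016, 0.708, -0.015, 0.706]
contact_force: [-2.4, 1.2, -1.0]
gripper_width: 16.3
```

```bash
cat > rep.py <<'E'
from stand import *
import sys
n=sys.argv[1]
w=Cam("wrist","pics/%s.png"%n);T=toolT();s=arm.read_state();print(T[:3,3],s["contact_force"],s["wrist_torque"],s["joints"])
j=(T@[-27.5,-.5,-85.6,1])[:3];print(j,T[:3,:3].T@(np.array([595.3,4.2,j[2]])-j),np.degrees(np.arctan2(T[1,2],T[0,2]))+9.05)
im=cv2.resize(w.img[0:180,180:380],None,fx=4,fy=3.3,interpolation=cv2.INTER_CUBIC);cv2.imwrite("pics/%sa.png"%n,im[:,:,::-1])
hsv=cv2.cvtColor(w.img,cv2.COLOR_RGB2HSV);m=((hsv[...,0]>27)&(hsv[...,0]<33)&(hsv[...,1]>150)&(hsv[...,2]>140)).astype(np.uint8)
for st,ce,_ in biggest(m)[:3]:
    for z in (81,50):
        v=w.plane([ce],z)[0]-[595.3,4.2,z];print(ce,st[4],z,"r",np.linalg.norm(v).round(1),"ang",(np.degrees(np.arctan2(v[1],v[0]))+9.05).round(1))
E
python3 rep.py w19
```

```text
[680.2212615    1.23318281  45.57967222] [-2.55232687  1.69371672 -0.31535347] [ 0.6833267   0.53074864 -0.1451392 ] [ 0.23801531  0.60880563 -0.02891189 -0.00235483 -0.9342988  -1.85085692]
[594.72528503   4.40865151  73.22410035] [-0.00126128 -0.18349241  0.58323382] 6.5607937605433015
[276.1, 120.8] 81 81 r 12.2 ang 1.4
[276.1, 120.8] 81 50 r 13.4 ang 1.0
```

View pics/w19a.png

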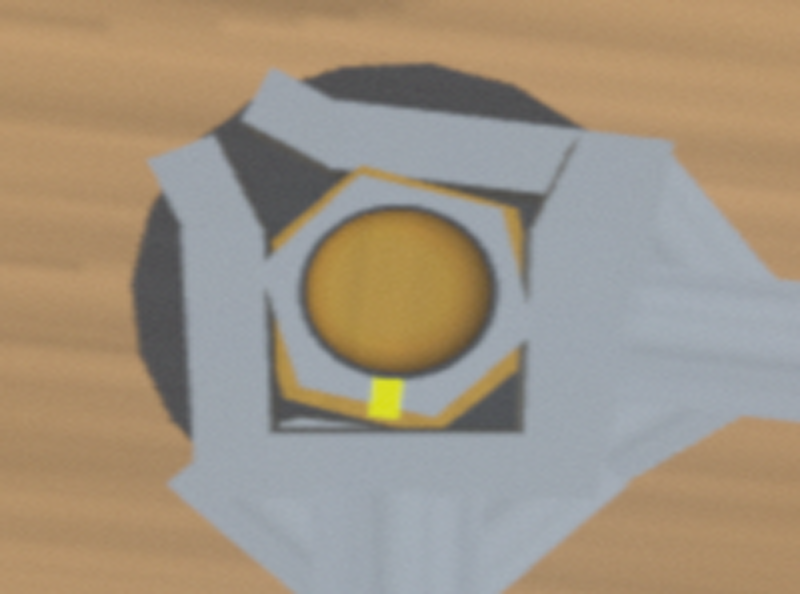

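Request:
arm_command(rows=[{"dx": 0,"dy": -0.003,"dz": 0,"wx": 2,"wy": 0,"wz": 0,"gripper": 1},{"dx": 0,"dy": -0.006,"dz": -0.0002,"wx": 4,"wy": 0,"wz": 0,"gripper": 1},{"dx": 0,"dy": -0.009,"dz": -0.0005,"wx": 6,"wy": 0,"wz": 0,"gripper": 1},{"dx": 0,"dy": -0.0119,"dz": -0.0008,"wx": 8,"wy": 0,"wz": 0,"gripper": 1},{"dx": 0,"dy": -0.0149,"dz": -0.0012,"wx": 10,"wy": 0,"wz": 0,"gripper": 1},{"dx": 0,"dy": -0.0149,"dz": -0.0012,"wx": 10,"wy": 0,"wz": 0,"gripper": 1},{"dx": 0,"dy": -0.0149,"dz": -0.0012,"wx": 10,"wy": 0,"wz": 0,"gripper": 1},{"dx": 0,"dy": -0.0149,"dz": -0.0012,"wx": 10,"wy": 0,"wz": 0,"gripper": 1}])

```text
clock: 25.6
position: [678.3, -13.4, 45.5]
ee_rot: [0.077, 0.704, -0.076, 0.702]
contact_force: [-2.6, 3.7, -2.3]
gripper_width: 15.8
```

```bash
python3 rep.py w20
```

```text
[678.28075024 -13.4225117   45.52158783] [-1.85491199  4.44431401 -1.19658373] [ 0.97685991  0.59746763 -0.15016365] [ 0.21702305  0.60634793 -0.03384967 -0.00244581 -0.93206942 -2.00401212]
[594.64358932   4.52939082  73.20578026] [-0.00174677 -0.17987455  0.71205012] -3.4204874802786165
[276.2, 120.6] 77 81 r 12.1 ang -8.0
[276.2, 120.6] 77 50 r 13.3 ang -8.6
```

View pics/w20a.png

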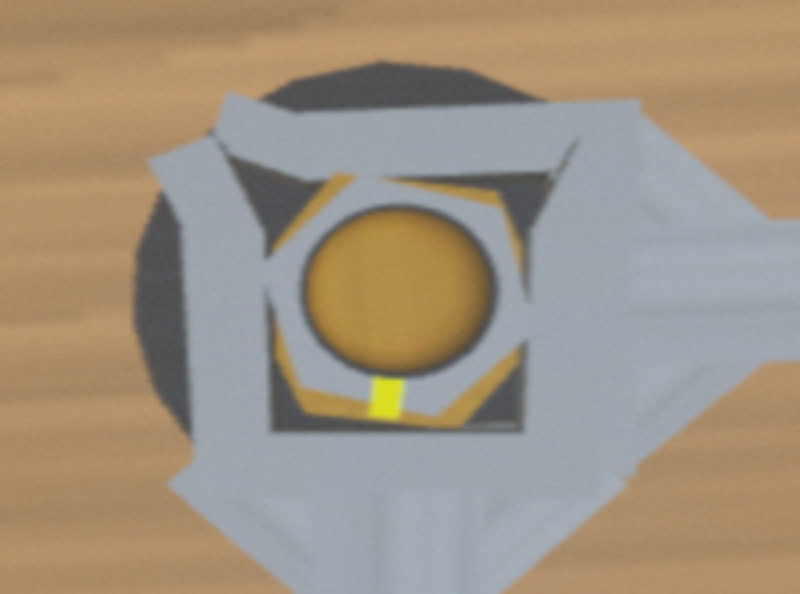

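Request:
arm_command(rows=[{"dx": 0,"dy": -0.002,"dz": 0,"wx": 1.3,"wy": 0,"wz": 0,"gripper": 1},{"dx": 0,"dy": -0.004,"dz": -0.0001,"wx": 2.7,"wy": 0,"wz": 0,"gripper": 1},{"dx": 0,"dy": -0.006,"dz": -0.0002,"wx": 4,"wy": 0,"wz": 0,"gripper": 1},{"dx": 0,"dy": -0.0075,"dz": -0.0003,"wx": 5,"wy": 0,"wz": 0,"gripper": 1},{"dx": 0,"dy": -0.0075,"dz": -0.0003,"wx": 5,"wy": 0,"wz": 0,"gripper": 1},{"dx": 0,"dy": -0.0075,"dz": -0.0003,"wx": 5,"wy": 0,"wz": 0,"gripper": 1},{"dx": 0,"dy": -0.0075,"dz": -0.0003,"wx": 5,"wy": 0,"wz": 0,"gripper": 1},{"dx": 0,"dy": -0.0075,"dz": -0.0003,"wx": 5,"wy": 0,"wz": 0,"gripper": 1}])

```text
clock: 26.45
position: [676.5, -20.5, 45.5]
ee_rot: [0.108, 0.7, -0.107, 0.698]
contact_force: [-1.4, 4.4, -1.5]
gripper_width: 16.2
```

```bash
python3 rep.py w21
```

```text
[676.48701783 -20.50412677  45.52715411] [-1.49541391  4.59192274 -2.34160852] [ 1.3890949   0.30514135 -0.11053667] [ 0.20705135  0.60387413 -0.03862645 -0.00253553 -0.92951326 -2.08118575]
[594.7282954    4.66431728  73.20242702] [-0.0017263  -0.27130614  0.6847092 ] -8.416900113264319
[277.4, 120.4] 73 81 r 12.1 ang -10.4
[277.4, 120.4] 73 50 r 13.2 ang -10.7
```

View pics/w21a.png

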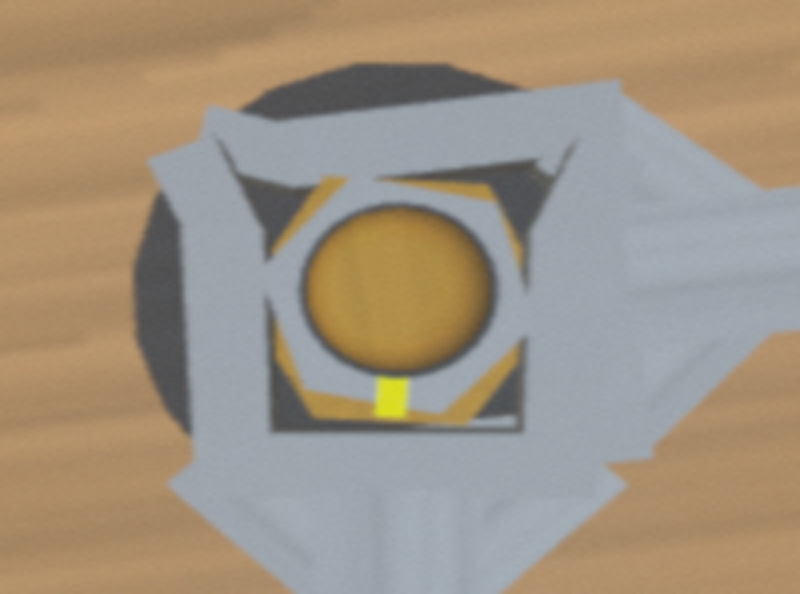

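View pics/w21.png

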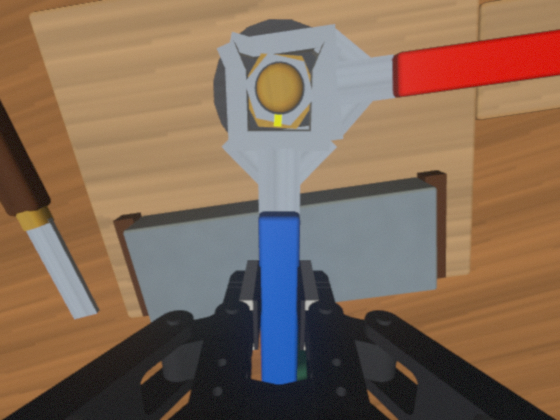

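Request:
arm_command(rows=[{"dx": 0,"dy": -0.002,"dz": 0,"wx": 1.3,"wy": 0,"wz": 0,"gripper": 1},{"dx": 0,"dy": -0.004,"dz": -0.0001,"wx": 2.7,"wy": 0,"wz": 0,"gripper": 1},{"dx": 0,"dy": -0.006,"dz": -0.0002,"wx": 4,"wy": 0,"wz": 0,"gripper": 1},{"dx": 0,"dy": -0.0075,"dz": -0.0003,"wx": 5,"wy": 0,"wz": 0,"gripper": 1},{"dx": 0,"dy": -0.0075,"dz": -0.0003,"wx": 5,"wy": 0,"wz": 0,"gripper": 1},{"dx": 0,"dy": -0.0075,"dz": -0.0003,"wx": 5,"wy": 0,"wz": 0,"gripper": 1},{"dx": 0,"dy": -0.0075,"dz": -0.0003,"wx": 5,"wy": 0,"wz": 0,"gripper": 1},{"dx": 0,"dy": -0.0075,"dz": -0.0003,"wx": 5,"wy": 0,"wz": 0,"gripper": 1}])

```text
clock: 27.3
position: [673.7, -27.4, 45.4]
ee_rot: [0.139, 0.694, -0.137, 0.693]
contact_force: [-0.8, 5.9, -1.7]
gripper_width: 16.1
```

```bash
python3 rep.py w22
```

```text
[673.75106276 -27.37442958  45.44452716] [-0.82080442  5.91959562 -1.69350702] [ 1.71801334  0.38539623 -0.0429419 ] [ 0.19741969  0.60047311 -0.04529376 -0.00308735 -0.92644158 -2.15947907]
[594.54074549   4.89545564  73.16167252] [-0.00290814 -0.35155462  0.96774317] -13.473985286530368
[279.4, 120.8] 79 81 r 12.0 ang -11.1
[279.4, 120.8] 79 50 r 13.2 ang -11.0
```

View pics/w22a.png

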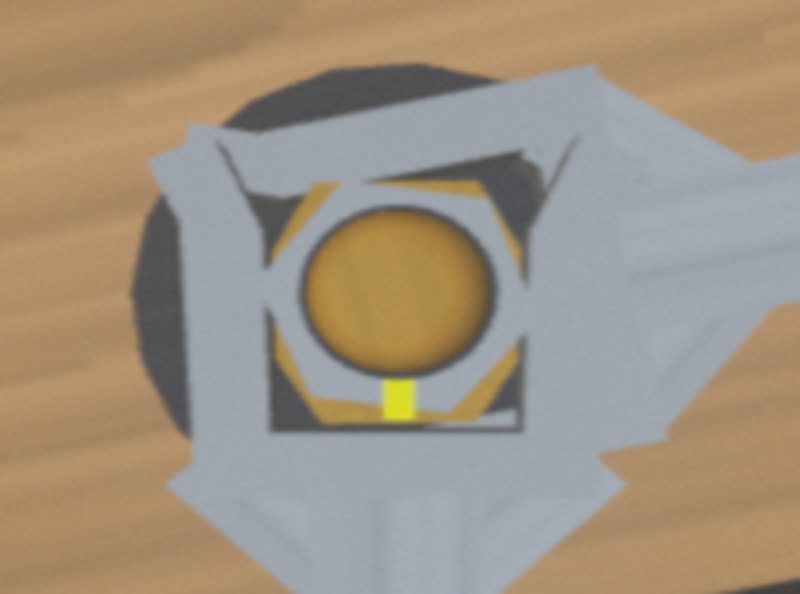

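Request:
arm_command(rows=[{"dx": 0,"dy": 0.003,"dz": -0.0001,"wx": -2,"wy": 0,"wz": 0,"gripper": 1},{"dx": 0,"dy": 0.006,"dz": -0.0002,"wx": -4,"wy": 0,"wz": 0,"gripper": 1},{"dx": 0,"dy": 0.009,"dz": -0.0005,"wx": -6,"wy": 0,"wz": 0,"gripper": 1},{"dx": 0,"dy": 0.0119,"dz": -0.0008,"wx": -8,"wy": 0,"wz": 0,"gripper": 1},{"dx": 0,"dy": 0.0149,"dz": -0.0012,"wx": -10,"wy": 0,"wz": 0,"gripper": 1},{"dx": 0,"dy": 0.0149,"dz": -0.0012,"wx": -10,"wy": 0,"wz": 0,"gripper": 1},{"dx": 0,"dy": 0.0149,"dz": -0.0012,"wx": -10,"wy": 0,"wz": 0,"gripper": 1},{"dx": 0,"dy": 0.0149,"dz": -0.0012,"wx": -10,"wy": 0,"wz": 0,"gripper": 1}])

```text
clock: 28.15
position: [678.1, -13.7, 45.4]
ee_rot: [0.078, 0.704, -0.077, 0.702]
contact_force: [-1.7, 1.7, -1.6]
gripper_width: 16.4
```

```bash
python3 rep.py w23
```

```text
[678.09751824 -13.63555315  45.42942216] [-1.73100949  2.39323412 -1.54294547] [ 0.67373997  0.47196974 -0.17424721] [ 0.2165933   0.60643541 -0.03378792 -0.00288123 -0.93249974 -2.00522986]
[594.5092156    4.46909353  73.16166747] [-0.00237655 -0.09039965  0.83040565] -3.529714606571055
[279.0, 120.7] 80 81 r 12.0 ang -3.5
[279.0, 120.7] 80 50 r 13.2 ang -3.3
```

View pics/w23a.png

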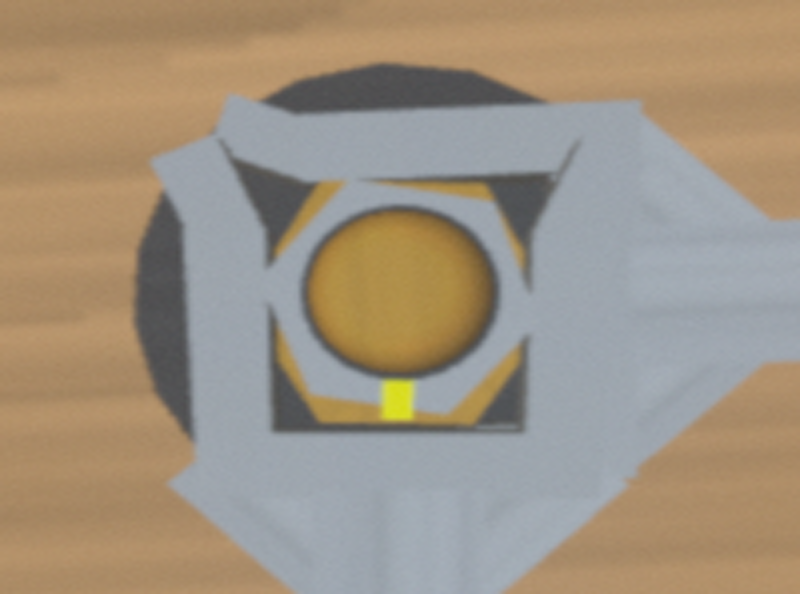

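Request:
arm_command(rows=[{"dx": 0,"dy": 0.003,"dz": -0.0001,"wx": -2,"wy": 0,"wz": 0,"gripper": 1},{"dx": 0,"dy": 0.006,"dz": -0.0002,"wx": -4,"wy": 0,"wz": 0,"gripper": 1},{"dx": 0,"dy": 0.009,"dz": -0.0005,"wx": -6,"wy": 0,"wz": 0,"gripper": 1},{"dx": 0,"dy": 0.0119,"dz": -0.0008,"wx": -8,"wy": 0,"wz": 0,"gripper": 1},{"dx": 0,"dy": 0.0119,"dz": -0.0008,"wx": -8,"wy": 0,"wz": 0,"gripper": 1},{"dx": 0,"dy": 0.0119,"dz": -0.0008,"wx": -8,"wy": 0,"wz": 0,"gripper": 1},{"dx": 0,"dy": 0.0119,"dz": -0.0008,"wx": -8,"wy": 0,"wz": 0,"gripper": 1},{"dx": 0,"dy": 0.0119,"dz": -0.0008,"wx": -8,"wy": 0,"wz": 0,"gripper": 1}])

```text
clock: 29.0
position: [679.9, -2.0, 45.4]
ee_rot: [0.029, 0.707, -0.028, 0.706]
contact_force: [-0.2, 3.6, -1.5]
gripper_width: 16.4
```

```bash
python3 rep.py w24
```

```text
[679.87536235  -1.98736172  45.45499031] [-1.54987639  2.36847892 -1.19818908] [ 0.6422212   0.43871337 -0.21231406] [ 0.23317128  0.60882615 -0.02902388 -0.00293031 -0.93489733 -1.88261768]
[594.5790714    4.33756056  73.17498504] [-0.00201335 -0.07921964  0.72964454] 4.443959484489522
[278.6, 121.1] 73 81 r 12.1 ang 3.6
[278.6, 121.1] 73 50 r 13.3 ang 3.7
```

View pics/w24a.png

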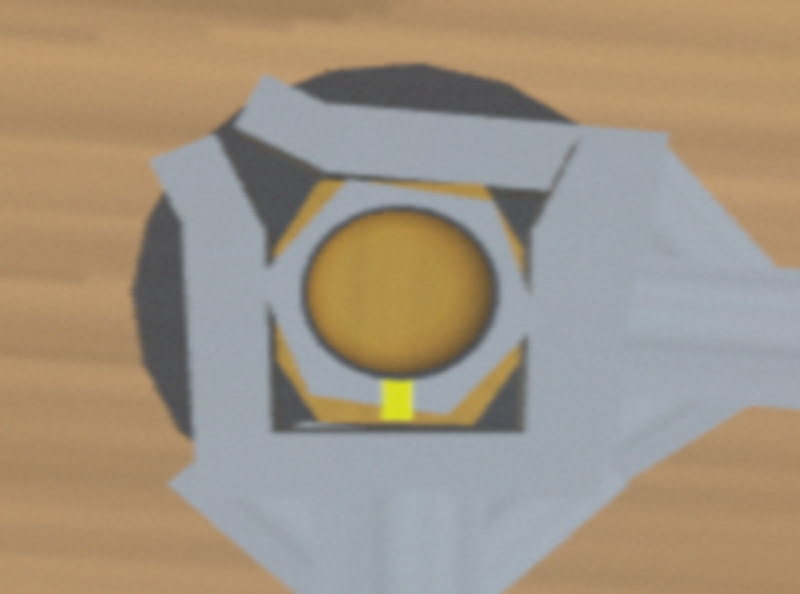

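View pics/w24.png

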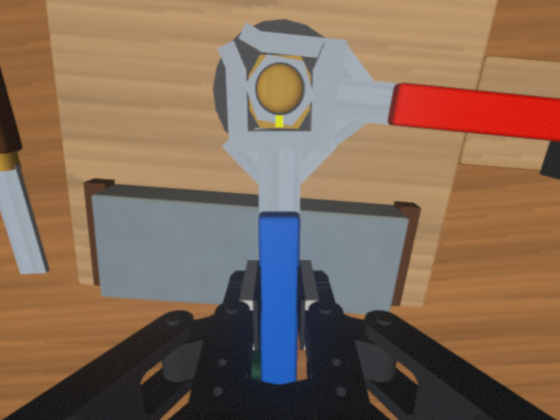

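Request:
arm_command(rows=[{"dx": 0,"dy": 0.0001,"dz": 0,"wx": 0,"wy": 0,"wz": 0.4,"gripper": 1},{"dx": 0,"dy": 0.0002,"dz": 0,"wx": 0,"wy": 0,"wz": 0.8,"gripper": 1},{"dx": 0,"dy": 0.0004,"dz": 0,"wx": 0,"wy": 0,"wz": 1.2,"gripper": 1},{"dx": 0,"dy": 0.0005,"dz": 0,"wx": 0,"wy": 0,"wz": 1.5,"gripper": 1},{"dx": 0,"dy": 0.0005,"dz": 0,"wx": 0,"wy": 0,"wz": 1.5,"gripper": 1},{"dx": 0,"dy": 0.0005,"dz": 0,"wx": 0,"wy": 0,"wz": 1.5,"gripper": 1},{"dx": 0,"dy": 0.0005,"dz": 0,"wx": 0,"wy": 0,"wz": 1.5,"gripper": 1},{"dx": 0,"dy": 0.0005,"dz": 0,"wx": 0,"wy": 0,"wz": 1.5,"gripper": 1}])

```text
clock: 29.85
position: [679.9, -1.5, 45.4]
ee_rot: [0.038, 0.707, -0.019, 0.706]
contact_force: [-2.1, 1.6, -0.4]
gripper_width: 16.0
```

```bash
python3 rep.py w25
```

```text
[679.89415098  -1.52150489  45.42809151] [-1.50631894  2.46022261 -1.10445305] [ 0.51004843  0.42044474 -0.16439952] [ 0.22143532  0.60812902 -0.0191001  -0.03375316 -0.93813358 -1.85264431]
[594.54127249   4.07868596  73.12978816] [0.00305931 0.18173965 0.746556  ] 4.451359456506091
[279.9, 120.8] 79 81 r 12.0 ang 4.0
[279.9, 120.8] 79 50 r 13.2 ang 8.1
```

Request:
arm_command(rows=[{"dx": 0,"dy": 0,"dz": 0.002,"wx": 0,"wy": 0,"wz": 0,"gripper": 1},{"dx": 0,"dy": 0,"dz": 0.005,"wx": 0,"wy": 0,"wz": 0,"gripper": 1},{"dx": 0,"dy": 0,"dz": 0.008,"wx": 0,"wy": 0,"wz": 0,"gripper": 1},{"dx": 0,"dy": 0,"dz": 0.01,"wx": 0,"wy": 0,"wz": 0,"gripper": 1},{"dx": 0,"dy": 0,"dz": 0.01,"wx": 0,"wy": 0,"wz": 0,"gripper": 1},{"dx": 0,"dy": 0,"dz": 0.01,"wx": 0,"wy": 0,"wz": 0,"gripper": 1},{"dx": 0,"dy": 0,"dz": 0.01,"wx": 0,"wy": 0,"wz": 0,"gripper": 1},{"dx": 0,"dy": 0,"dz": 0.01,"wx": 0,"wy": 0,"wz": 0,"gripper": 1}])

```text
clock: 30.7
position: [690.2, -2.2, 45.5]
ee_rot: [0.038, 0.707, -0.018, 0.706]
contact_force: [-0.8, 2.8, -3.2]
gripper_width: 15.9
```

```bash
python3 rep.py w26
```

```text
[690.21792029  -2.21994007  45.50003175] [-0.741573    2.82926968 -3.44220929] [ 0.81270221  0.13693322 -0.21882475] [ 0.21701924  0.62280482  0.00976453 -0.03352342 -0.95152007 -1.84887333]
[604.84152977   3.38588557  73.12803674] [ 0.01835322  0.04460462 -9.57607676] 4.442995853335605
[276.8, 92.5] 88 81 r 11.8 ang -1.2
[276.8, 92.5] 88 50 r 10.5 ang 1.8
[273.9, 127.0] 30 81 r 24.8 ang -1.0
[273.9, 127.0] 30 50 r 26.5 ang 0.2
```

View pics/w26.png

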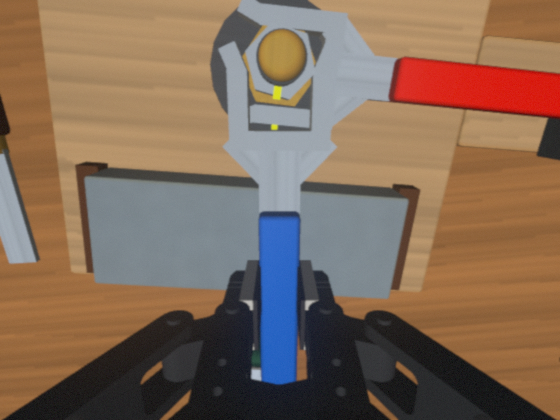

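Request:
arm_command(rows=[{"dx": 0,"dy": 0,"dz": 0.004,"wx": 0,"wy": 0,"wz": 0,"gripper": 1},{"dx": -0.001,"dy": 0,"dz": 0.01,"wx": 0,"wy": 0,"wz": 0,"gripper": 1},{"dx": -0.002,"dy": 0,"dz": 0.018,"wx": 0,"wy": 0,"wz": -0.5,"gripper": 1},{"dx": -0.003,"dy": 0,"dz": 0.025,"wx": 0,"wy": 0,"wz": -1,"gripper": 1},{"dx": -0.01,"dy": 0,"dz": 0.028,"wx": 0,"wy": 0,"wz": -1.5,"gripper": 1},{"dx": -0.035,"dy": 0,"dz": 0.028,"wx": 0,"wy": 0,"wz": -1.5,"gripper": 1},{"dx": -0.07,"dy": 0,"dz": 0.028,"wx": 0,"wy": 0,"wz": -1.5,"gripper": 1},{"dx": -0.1,"dy": 0,"dz": 0.028,"wx": 0,"wy": 0,"wz": -1.5,"gripper": 1}])

```text
clock: 31.55
position: [718.6, -7.4, 147.4]
ee_rot: [0.029, 0.707, -0.028, 0.706]
contact_force: [0.9, 0.1, -0.7]
gripper_width: 15.7
```

```bash
python3 rep.py w27; python3 - <<'E'
from h import *
for n in("side","scene"):
    c=Cam(n,"pics/%s27.png"%n)
E
```

```text
[721.86295394  -7.71995778 154.47172441] [2.15886973 0.05240623 4.89884041] [-0.04786458 -0.28430724 -0.00211866] [ 2.13226015e-01  5.75457568e-01  2.03467619e-01  1.65342348e-03
 -1.18839395e+00 -1.86362909e+00]
[636.20635022  -1.48227295 181.07806815] [ -0.42557642   2.43672731 -41.22497979] 4.523304936019793
[279.1, 82.6] 40 81 r 30.4 ang 0.4
[279.1, 82.6] 40 50 r 28.4 ang 0.2
[280.5, 52.2] 32 81 r 11.8 ang -1.6
[280.5, 52.2] 32 50 r 7.4 ang -3.9
```

View pics/w27.png

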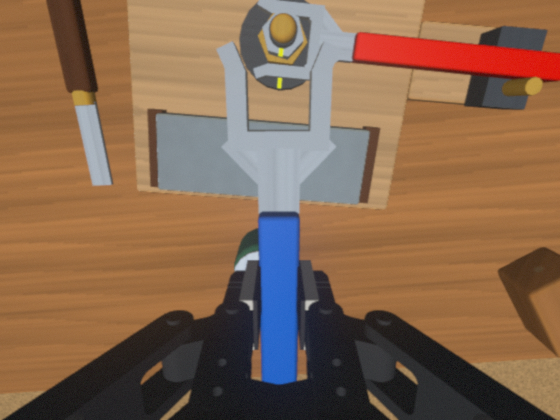

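View pics/side27.png

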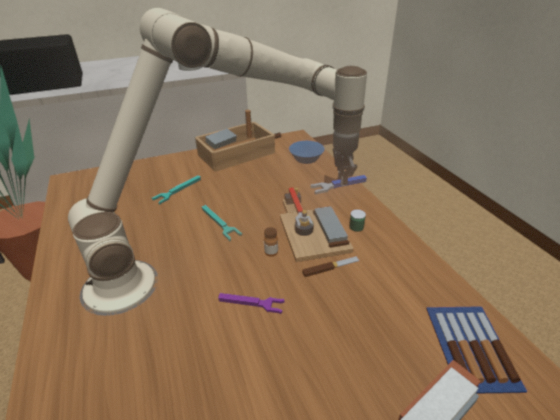

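```bash
python3 - <<'E'
from h import *
w=Cam("wrist");im=cv2.resize(w.img[0:110,220:350],None,fx=6,fy=5,interpolation=cv2.INTER_CUBIC);cv2.imwrite("pics/w27z.png",im[:,:,::-1])
print(goto([520,-290,120],target_R=Rdown(np.radians(-4.53))))
E
```

```text
(array([ 0.0258, -0.298 , -0.175 ]), array([-0.08,  0.01, -0.14]))
```

View pics/w27z.png

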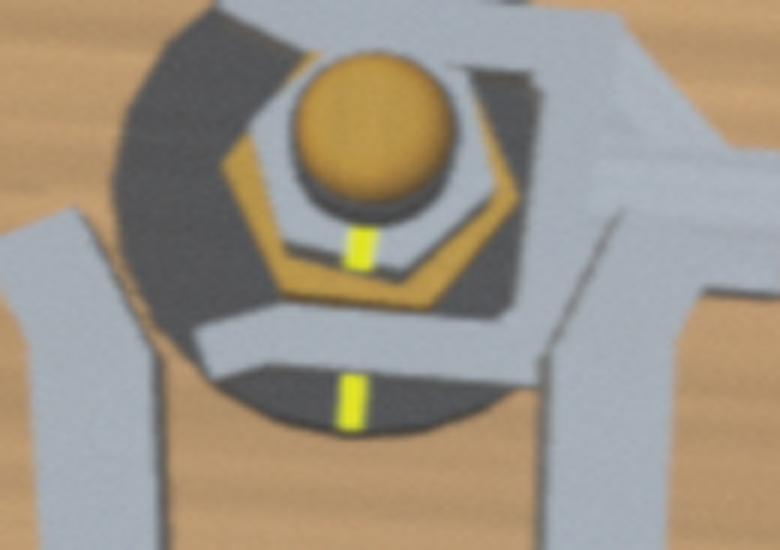

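```bash
python3 - <<'E'
from h import *
print(goto([540,-340,60],target_R=Rdown(np.radians(-4.53))))
E
```

```text
(array([ 0.0857, -0.3464, -0.1511]), array([-0.08,  0.01, -0.14]))
```

Request:
arm_command(rows=[{"dx": 0,"dy": -0.035,"dz": -0.015,"wx": 0,"wy": 0,"wz": 0,"gripper": 1},{"dx": 0,"dy": -0.08,"dz": -0.035,"wx": 0,"wy": 0,"wz": 0,"gripper": 1},{"dx": 0,"dy": -0.125,"dz": -0.055,"wx": 0,"wy": 0,"wz": 0,"gripper": 1},{"dx": 0,"dy": -0.17,"dz": -0.075,"wx": 0,"wy": 0,"wz": 0,"gripper": 1},{"dx": 0,"dy": -0.215,"dz": -0.095,"wx": 0,"wy": 0,"wz": 0,"gripper": 1},{"dx": 0.01,"dy": -0.26,"dz": -0.115,"wx": 0,"wy": 0,"wz": 0,"gripper": 1},{"dx": 0.03,"dy": -0.305,"dz": -0.135,"wx": 0,"wy": 0,"wz": 0,"gripper": 1},{"dx": 0.05,"dy": -0.335,"dz": -0.15,"wx": 0,"wy": 0,"wz": 0,"gripper": 1}])

```text
clock: 32.55
position: [539.9, -330.7, 94.3]
ee_rot: [0.03, 0.707, -0.028, 0.706]
contact_force: [0.0, -0.3, -3.0]
gripper_width: 16.1
```

```bash
python3 - <<'E'
from h import *
w=Cam("wrist","pics/w28.png");s=arm.read_state();print(s["position"],s["joints"]);print(goto([540,-340,-20],target_R=Rdown(np.radians(-4.53))))
E
```

```text
[ 534.2185797  -332.61754919   89.35064412] [-0.3018788   0.49307454 -0.11617228 -0.00389497 -0.97374902 -1.35372431]
(array([ 0.1092, -0.0075,  0.0076]), array([-0.46, -0.64, -0.33]))
```

View pics/w28.png

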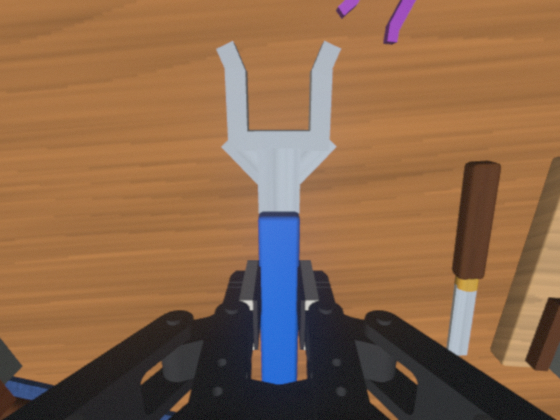

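Request:
arm_command(rows=[{"dx": 0.03,"dy": -0.004,"dz": 0.004,"wx": 0,"wy": 0,"wz": 0,"gripper": 1},{"dx": 0.06,"dy": -0.007,"dz": 0.007,"wx": 0,"wy": 0,"wz": 0,"gripper": 1},{"dx": 0.085,"dy": -0.007,"dz": 0.007,"wx": 0,"wy": 0,"wz": 0,"gripper": 1},{"dx": 0.097,"dy": -0.007,"dz": 0.007,"wx": 0,"wy": 0,"wz": 0,"gripper": 1},{"dx": 0.104,"dy": -0.007,"dz": 0.007,"wx": 0,"wy": 0,"wz": 0,"gripper": 1},{"dx": 0.106,"dy": -0.007,"dz": 0.007,"wx": 0,"wy": 0,"wz": 0,"gripper": 1},{"dx": 0.106,"dy": -0.007,"dz": 0.007,"wx": 0,"wy": 0,"wz": 0,"gripper": 1},{"dx": 0.106,"dy": -0.007,"dz": 0.007,"wx": 0,"wy": 0,"wz": 0,"gripper": 1}])

```text
clock: 33.4
position: [540.5, -339.7, -15.4]
ee_rot: [0.032, 0.709, -0.029, 0.703]
contact_force: [-0.4, 0.1, -1.1]
gripper_width: 16.0
```

```bash
python3 - <<'E'
from h import *
s=arm.read_state();print(s["position"],s["contact_force"],s["wrist_torque"]);print(goto([540,-340,-22],target_R=Rdown(np.radians(-4.53))))
E
```

```text
[ 540.45818839 -339.70731262  -15.40721602] [-0.36715131  0.09256599 -1.09626456] [-0.05206679 -0.09100623  0.0145179 ]
(array([ 0.0066, -0.0004, -0.0004]), array([-0.43, -0.5 , -0.29]))
```

Request:
arm_command(rows=[{"dx": 0.003,"dy": 0,"dz": 0,"wx": 0,"wy": -0.5,"wz": -0.3,"gripper": 1},{"dx": 0.006,"dy": 0,"dz": 0,"wx": 0,"wy": -0.5,"wz": -0.3,"gripper": 1},{"dx": 0.0065,"dy": 0,"dz": 0,"wx": 0,"wy": -0.5,"wz": -0.3,"gripper": 1},{"dx": 0.0065,"dy": 0,"dz": 0,"wx": 0,"wy": -0.5,"wz": -0.3,"gripper": 1},{"dx": 0.0065,"dy": 0,"dz": 0,"wx": 0,"wy": -0.5,"wz": -0.3,"gripper": 0.4},{"dx": 0.0065,"dy": 0,"dz": 0,"wx": 0,"wy": -0.5,"wz": -0.3,"gripper": 0.2},{"dx": 0.0065,"dy": 0,"dz": 0,"wx": 0,"wy": -0.5,"wz": -0.3,"gripper": 0},{"dx": 0.0065,"dy": 0,"dz": 0,"wx": 0,"wy": -0.5,"wz": -0.3,"gripper": -0.2}])

```text
clock: 34.2
position: [540.6, -339.8, -21.6]
ee_rot: [0.03, 0.706, -0.031, 0.707]
contact_force: [-1.0, 0.3, 0.3]
gripper_width: 51.2
```

Request:
arm_command(rows=[{"dx": 0,"dy": 0,"dz": 0,"wx": 0,"wy": 0,"wz": 0,"gripper": -0.3},{"dx": -0.01,"dy": 0,"dz": 0,"wx": 0,"wy": 0,"wz": 0,"gripper": -0.3},{"dx": -0.03,"dy": 0,"dz": 0,"wx": 0,"wy": 0,"wz": 0,"gripper": -0.3},{"dx": -0.06,"dy": 0,"dz": 0,"wx": 0,"wy": 0,"wz": 0,"gripper": -0.3},{"dx": -0.1,"dy": 0,"dz": 0,"wx": 0,"wy": 0,"wz": 0,"gripper": -0.3},{"dx": -0.14,"dy": 0,"dz": 0,"wx": 0,"wy": 0,"wz": 0,"gripper": -0.3},{"dx": -0.18,"dy": 0,"dz": 0,"wx": 0,"wy": 0,"wz": 0,"gripper": -0.3},{"dx": -0.2,"dy": 0,"dz": 0,"wx": 0,"wy": 0,"wz": 0,"gripper": -0.3}])

```text
clock: 35.0
position: [542.1, -340.6, 184.1]
ee_rot: [0.029, 0.704, -0.032, 0.709]
contact_force: [0.2, -0.1, 0.6]
gripper_width: 55.5
```

```bash
python3 - <<'E'
from h import *
w=Cam("wrist","pics/w30.png");s=arm.read_state();print(s["position"],s["gripper_width"])
st,ce,m=biggest(colmask(w.img,"blue"))[0]
ys,xs=np.nonzero(m);P=w.plane(np.c_[xs,ys],18)[:,:2];print(st,cv2.minAreaRect(P.astype(np.float32)))
n=se2(595.3,4.2,-.158,[[0,0,0]])[0]
# view stand: TCP above stand as at start
print(goto([600,20,220],target_R=Rdown(np.pi/2-.158)))
Cam("side","pics/side30.png");Cam("scene","pics/scene30.png")
E
```

```text
[ 543.19226348 -341.32076649  186.61513255] 55.52934727933575
[273, 150, 15, 101, 1499] ((562.3953857421875, -342.7760009765625), (15.406893730163574, 110.76217651367188), 85.47880554199219)
(array([-0.035 ,  0.3647,  0.0261]), array([-85.85,   0.31,   0.75]))
```

View pics/w30.png

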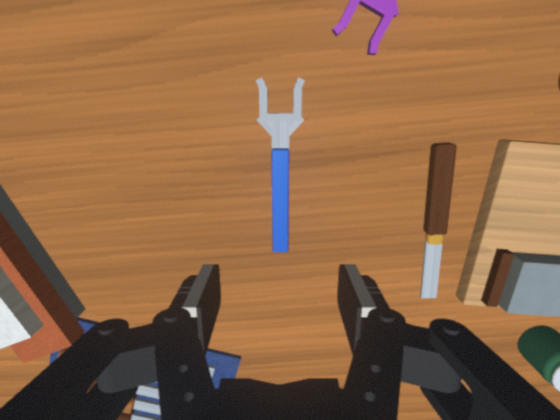

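View pics/side30.png

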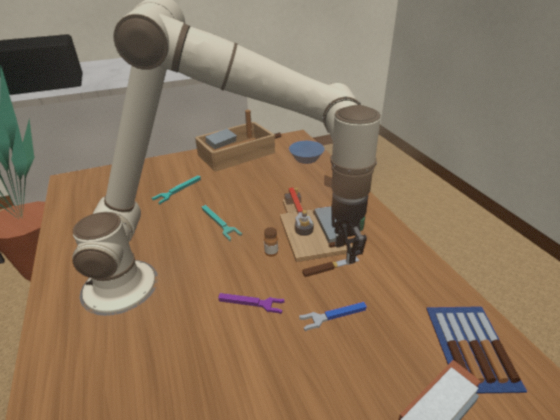

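Request:
arm_command(rows=[{"dx": -0.03,"dy": 0.03,"dz": 0.003,"wx": -8,"wy": 0,"wz": 0,"gripper": -0.3},{"dx": -0.035,"dy": 0.07,"dz": 0.006,"wx": -16,"wy": 0,"wz": 0,"gripper": -0.3},{"dx": -0.035,"dy": 0.115,"dz": 0.01,"wx": -24,"wy": 0,"wz": 0,"gripper": -0.3},{"dx": -0.035,"dy": 0.16,"dz": 0.013,"wx": -32,"wy": 0,"wz": 0,"gripper": -0.3},{"dx": -0.035,"dy": 0.205,"dz": 0.016,"wx": -40,"wy": 0,"wz": 0,"gripper": -0.3},{"dx": -0.035,"dy": 0.25,"dz": 0.02,"wx": -48,"wy": 0,"wz": 0,"gripper": -0.3},{"dx": -0.035,"dy": 0.295,"dz": 0.023,"wx": -56,"wy": 0,"wz": 0,"gripper": -0.3},{"dx": -0.035,"dy": 0.32,"dz": 0.026,"wx": -64,"wy": 0,"wz": 0,"gripper": -0.3}])

```text
clock: 35.95
position: [593.8, -20.3, 213.7]
ee_rot: [-0.352, 0.614, 0.35, 0.614]
contact_force: [-0.3, -0.1, 0.0]
gripper_width: 55.3
```

Request:
arm_command(rows=[{"dx": 0,"dy": 0,"dz": 0,"wx": -7,"wy": 0,"wz": 0,"gripper": -0.3},{"dx": 0,"dy": 0.005,"dz": 0.01,"wx": -14,"wy": 0,"wz": 0,"gripper": -0.3},{"dx": 0,"dy": 0.01,"dz": 0.03,"wx": -21,"wy": 0,"wz": 0,"gripper": -0.3},{"dx": 0,"dy": 0.01,"dz": 0.04,"wx": -21,"wy": 0,"wz": 0,"gripper": -0.3},{"dx": 0,"dy": 0.01,"dz": 0.04,"wx": -21,"wy": 0,"wz": 0,"gripper": -0.3},{"dx": 0,"dy": 0.01,"dz": 0.04,"wx": -21,"wy": 0,"wz": 0,"gripper": -0.3},{"dx": 0,"dy": 0.01,"dz": 0.04,"wx": -21,"wy": 0,"wz": 0,"gripper": -0.3},{"dx": 0,"dy": 0.01,"dz": 0.04,"wx": -21,"wy": 0,"wz": 0,"gripper": -0.3}])

```text
clock: 36.75
position: [605.2, 18.6, 213.7]
ee_rot: [-0.457, 0.54, 0.456, 0.54]
contact_force: [-0.2, 0.5, 0.0]
gripper_width: 55.4
```

```bash
python3 rep.py w31; python3 - <<'E'
from h import *
w=Cam("wrist");T=toolT()
c=w.proj([[595.3,4.2,70]])[0].astype(int);print(c)
x0,y0=max(c[0]-70,0),max(c[1]-55,0);im=cv2.resize(w.img[y0:y0+130,x0:x0+150],None,fx=5,fy=4.5,interpolation=cv2.INTER_CUBIC);cv2.imwrite("pics/w31z.png",im[:,:,::-1])
E
```

```text
[605.26744025  18.60354784 213.74495813] [0.13323848 0.02035766 0.31009434] [ 0.02511795 -0.01611488 -0.02221368] [ 0.29897596  0.34319607 -0.02585142  0.00229162 -1.20090697 -0.46675235]
[591.49641166 -65.83994653 241.37673386] [-0.12016846  7.88803815 69.69810477] 89.48446064740502
[257.6, 171.9] 17 81 r 27.9 ang -11.7
[257.6, 171.9] 17 50 r 29.4 ang 0.3
[273.9, 177.4] 11 81 r 12.2 ang -1.5
[273.9, 177.4] 11 50 r 14.1 ang 25.4
[286 175]
```

View pics/w31.png

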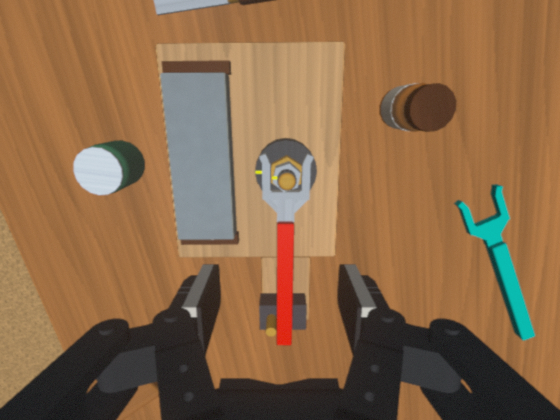

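View pics/w31z.png

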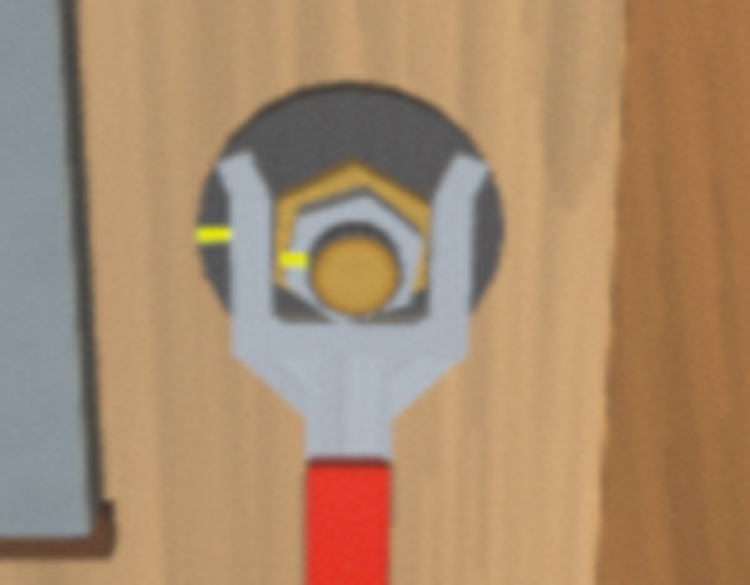

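```bash
python3 - <<'E'
from stand import *
w=Cam("wrist")
for uv,z,d in (([285.6,222.2],68,50),([286.2,191.3],60,18.5)):
    p=w.plane([uv],z)[0]; s=R.from_euler('z',.158).apply(p-[595.3,4.2,0]);print(s,s[1]-d)
E
```

```text
[ 1.25601419 48.99909229 68.        ] -1.0009077053719793
[ 0.40144266 18.62534524 60.        ] 0.12534523566241518
```

Red jaw is within about 1.5 mm of the nut axis. Handing in.

```bash
python3 -c "
from bench import arm
print(arm.job_done(),arm.read_state()['clock'])"
```

```text
the job is handed in; nothing more can be done
the job is handed in; nothing more can be done
```

I fitted the red spanner on the lower nut with its handle at the post, tightened the jam nut with the blue spanner until it locked, and laid the blue spanner flat on the bench. I then handed the job in at about 37 s of the 72 s allowed; no verdict is reported.

**Last checks (wrist picture from above the stand):**
- **Red spanner:** its jaw centre is within about 1.5 mm of the nut's axis, lying on the boss, with the handle beside the post.
- **Nuts:** the lower nut is back near 0. The jam nut's yellow stripe is within about 1.5° of the boss stripe, so the joint is at about 1.2.
- **Blue spanner:** it is flat on the bench, clear of the stand and the knife. I saw this in the wrist and side pictures after releasing it.
- **Jar, knife and tin:** they look unmoved in the pictures, but I did not measure their positions again.

**What went wrong or disagreed:**
- **First grasp of the red spanner:** the fingers closed on air, because their tips sit about 27 mm short of the reported tool point. I corrected for that and grasped it again.
- **Backing the blue spanner off:** the spanner stayed wedged and took both nuts back with it, still locked together. The lower nut went from about +0.2 rad to about -0.08 rad, inside its limit, before the spanner slid off.

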